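# Reload the paint carrier and send it off

### The job

Pull the carrier's drop gate down until it lies level, take the red tin out and stand it on the round returns mat, and stand every waiting white-and-blue tin from the counter upright in a free compartment of the carrier, where the white-and-blue tin that is already in it stays. Then push the gate back up until it is fully shut, and after that press the limit switch's roller arm down until it clicks and let it spring back, to send the carrier off. Leave the other things on the counter where they are.

Things in the scene. Friction and masses are not known exactly. Their poses are not given: they have to be found in the camera images.
- carrier: Blue-walled carrier, fixed on a conveyor. Origin: centre of its underside, 50 mm above the counter; x away from the gate side, y along its 334 mm width. Inner floor at z = 6 mm. Four open-topped compartments centred at x = 0, y = -123, -41, 41, 123 mm, each 76 mm wide (y), 90 mm deep (x). Above the floor: dividers and back wall 26 mm, end walls 70 mm, shut gate 100 mm.
- gate (a joint): Angle of the carrier's drop gate on its -x side, hinged along its lower edge: 0 fully shut (upright), grows as its top is pulled towards the robot and down, stop at 1.5 rad (nearly level). Stiff hinge: it stays at any angle where it is left (3 to 8 N at the bar moves it). May start ajar, up to 0.2 rad.
- gate_hinge (a point): Middle of the gate's hinge line, which runs along the carrier's y; at x = -50, z = 6 mm in the carrier's frame, 56 mm above the counter. Its axes turn with the gate: z points from the hinge to the bar.
- gate_bar (a point): Middle of the gate's steel grip bar: round, 12 mm thick, 140 mm long, parallel to the hinge and 145 mm from it, in the plane of the gate (above the panel when shut, on the robot's side of it when open). The gate panel is clear, yellow-framed, 10 mm thick, 316 mm wide, 100 mm high; 39 mm gap between bar and panel, so the bar can be pinched from above at every angle.
- limit_arm (a joint): Angle of the limit switch's roller arm: 0 at rest, grows as the roller is pressed down; clicks at 0.40 rad (roller about 24 mm below rest), stop at 0.75 rad (44 mm). A spring returns it to 0; about 3 N at the click, 4.5 N at the stop.
- limit_roller (a point): Centre of the red roller (22 mm diameter, 16 mm wide) on the 60 mm steel arm of the green limit switch, which stands fixed on the counter beside the carrier. At rest it is 121 mm above the counter, and the arm points from its pivot (100 mm high) towards the robot and slightly up. The housing behind is 122 mm high.
- mat: round black rubber returns mat, 120 mm in diameter, 3 mm thick, fixed on the counter; origin at the centre of its underside.
- used: the returned tin: all-red paint tin, a plain cylinder 62 mm in diameter and 72 mm tall, part-filled (centre of mass 23 mm up), about 0.2 to 0.42 kg, standing upright; origin at the centre of its underside, z up its axis. Starts in one of the carrier's compartments.
- keep: white paint tin, a plain cylinder 62 mm in diameter and 72 mm tall, part-filled (centre of mass 23 mm up), about 0.2 to 0.42 kg, standing upright; origin at the centre of its underside, z up its axis. With a blue band, like the waiting tins; it already stands in one of the carrier's compartments and stays in the carrier.
- tin1: waiting tin: white paint tin, a plain cylinder 62 mm in diameter and 72 mm tall, part-filled (centre of mass 23 mm up), about 0.2 to 0.42 kg, standing upright; origin at the centre of its underside, z up its axis. With a blue band; stands on the counter. Some of the four waiting tins are absent.
- tin2: waiting tin: white paint tin, a plain cylinder 62 mm in diameter and 72 mm tall, part-filled (centre of mass 23 mm up), about 0.2 to 0.42 kg, standing upright; origin at the centre of its underside, z up its axis. With a blue band; stands on the counter. Some of the four waiting tins are absent.
- tin3: waiting tin: white paint tin, a plain cylinder 62 mm in diameter and 72 mm tall, part-filled (centre of mass 23 mm up), about 0.2 to 0.42 kg, standing upright; origin at the centre of its underside, z up its axis. With a blue band; stands on the counter. Some of the four waiting tins are absent.
- tin4: waiting tin: white paint tin, a plain cylinder 62 mm in diameter and 72 mm tall, part-filled (centre of mass 23 mm up), about 0.2 to 0.42 kg, standing upright; origin at the centre of its underside, z up its axis. With a blue band; stands on the counter. Some of the four waiting tins are absent.
- brush: bystander: paint brush lying on the counter, origin at its underside.
- tape: bystander: yellow roll of tape, 90 mm in diameter, 30 mm high, origin at its underside.
- thinner: bystander: orange bottle, 60 mm in diameter, 160 mm tall, origin at its underside.
- jar: bystander: amber jar, 70 mm in diameter, 90 mm tall, origin at its underside.
- carton: bystander: cardboard box 120 x 90 x 70 mm, origin at its underside.
- boxed_bulb: bystander: red box 70 x 70 x 110 mm, origin at its underside.
Things that resemble listed ones, but are neither listed nor needed, are in the scene too. What is meant by the used is not pink, and is the larger of those in its own colour.

How it is judged:
By the outcome, as a careful person would: the job done as asked, in the order asked, and still so for the second after the job is handed in, with the robot touching nothing.
Of tin1, tin2, tin3, tin4 only 2 to 3 are there at a start; the rules pass over those that are not, and their reading is None.
At some moment in a run one of tin1, tin2, tin3, tin4 may be knocked a few centimetres aside while the robot is not near it.
It also fails if it takes over 192 s, if anything falls off the work surface, if the arm or the gripper's body presses on something with over 40 N, if the wrist force passes 120 N, or if a joint passes its speed limit or range.

### The arm

A 6-joint arm with a two-finger parallel gripper is mounted at the origin on the work surface. World frame = base frame: x ahead of the robot, y to its left, z up, the work surface at z = 0. Lengths are in m, angles in rad, forces in N, time in s.
With the tool pointing down it reaches from about 0.35 to 0.85 m from the base axis. Payload 8.1 kg.
Tool frame: the origin (TCP) lies at the very end of the fingers, on their centre line; the grasp point (between the pads) lies robot.grip_point_offset behind it (robot.grip_point_offset is the distance from the TCP to the grasp point, in m); z points along the fingers, y is the line along which they close (so a half turn about z gives the same grasp; the last joint's range is limited). The gripper opens to 93 mm and grips with 3 to 60 N. Pads are 15 mm wide; open, the fingers measure 128 mm over their backs; the gripper's body (75 mm by 188 mm) begins 65 mm behind the grasp point.
Start: joints at [1.115, 0.13, 1.488, -0, 1.523, -0.085], TCP at [0.217, 0.559, 0.195] pointing down, gripper open.
Joint ranges: [-2.96, 2.96], [-0.89, 2.26], [0.02, 2.5], [-1.34, 4.48], [0, 2.73], [-2.66, 2.66]. Speed limits (rad/s): [2.39, 2.39, 2.79, 3.14, 3.14, 3.14].

### API

Orientations are given as a rotation vector (axis times angle).
In Python, from plant import robot, eyes gives the robot as it stands. The module is installed in compiled form; this text tells all that it offers.
- The arm moves only by the tool apply_moves, never from a script. Its argument "steps" is one flat list of numbers, 7 for each row, row after row: the shift along the tool's x, y, z in units of 30 mm (1.0 is 30 mm), then the turn, a rotation vector about the tool's x, y, z in units of 6 degrees (1.0 is 6 degrees), then the opening in per cent of the stroke, from 0 (shut) to 100 (fully open). In form: [dx, dy, dz, ax, ay, az, fingers, dx, dy, dz, ax, ay, az, fingers, ...]. A call has 1 to 12 rows; each row shifts and turns the commanded pose from where the row before left it, along the tool's axes as they then stand; what a row does not reach is not made up. A row lasts 1/12 s, in which the tool goes at most 41.7 mm and 7.16 degrees, less where a joint would pass 70% of its speed; a pose out of reach is approached as far as the arm can. A call is refused whole if a number of a shift passes 1 or a number of a turn 1, either way. A call with a gripper value outside its range is refused whole. The fingers move at their own pace and stop on an object; "grip_force" is the grip in N (left out, the last holds). Time passes only in rows, so rows that do not move let the fingers close. It gives the time, the measured TCP pose, the force, the opening and the grip force at its end, in the units of the state.
- robot.read_state(): the state, without advancing time (a new reading comes with each control period).
- eyes.read_camera(name): name is "scene" or "top"; returns the picture (384x512x3 uint8, red, green, blue); there is no depth.
- eyes.calibration(name): a dict with "K" (3x3 intrinsics, pixels), "R" (3x3) and "t" (3): a world point X has camera coordinates R X + t. Camera axes: x right, y down, z forward; pixel columns grow to the right and rows downward; lengths in m; the calibration is good to about 2 mm. A picture is of the moment at which its call begins. calibration takes no time and is no camera call.
- robot.close_job(): hands the job in; it is judged then, once.
Trained networks look in the newest picture that a camera, given by its name, has taken for a name from the list of things; names that differ only in an ending like _2 or _b are one class to them, and where a whole thing is asked for, a point or a joint stands for the part that bears it (a point fixed in the world has none). Each returns a list of dicts, best first, with "conf" (0 to 1); they miss things now and then, are a little off and sometimes report something else, mostly with a low value. They report only what shows in the picture. A call takes as long as a camera call. They do not tell look-alikes from the thing itself.
- eyes.search_frame(camera, thing): "rect" ([left, top, width, height] in pixels, round what is visible of it).
- eyes.place_of(camera, thing): "xy" ([column, row] in pixels: a listed point, or the origin of a listed thing).
The state is a dict: "t": time; "q": joint angles; "dq": joint speeds; "joint_torque": joint torques, N m; "tool_pos": TCP position; "orientation": TCP orientation; "force": force on the tool from outside, world axes, zero at the start; "wrist_torque": the same for the moment, N m; "opening": finger opening in m; "gripper_force": force on a finger pad.
Only numpy, scipy, OpenCV 4.12 (cv2) and the standard library are available. Lean on these libraries where they do the work, as an engineer would, in place of code of your own. Each camera call takes 0.05 s, during which the arm holds its last target. There are 200 camera calls.

## Working session

There is one attempt and no reset: what is moved stays moved. The work goes in short steps, Python scripts to look and compute and a tool call to move; the robot and the scene stay as the last step left them, time stands still between calls to the robot, and variables do not carry over. Pictures are saved under pics/ and viewed, at most 14 in all, crops included, and the job is handed in when it is done.

Besides the shell and the picture viewer there is one more tool, called after "Call:" by a JSON object that holds its "method" and its "body", one argument or row to a line. apply_moves: Moves the arm, as the interface text tells. Its arguments: {"type":"object","properties":{"steps":{"type":"array"},"grip_force":{"type":"number"}},"required":["steps"]}

```bash
mkdir -p pics; python3 - <<'E'
from plant import robot, eyes
import cv2,numpy as np
for c in("scene","top"):
    im=eyes.read_camera(c); cv2.imwrite(f"pics/{c}0.png",cv2.resize(im[:,:,::-1],(800,600),interpolation=cv2.INTER_CUBIC))
    k=eyes.calibration(c); print(c,k["K"].round(1).tolist(),(-k["R"].T@k["t"]).round(3),k["R"].round(3).tolist())
s=robot.read_state();print(s["t"],s["tool_pos"],s["orientation"],s["force"],s["opening"],robot.grip_point_offset)
E
```

```text
scene [[472.8, 0.0, 259.6], [0.0, 472.8, 188.1], [0.0, 0.0, 1.0]] [ 1.697 -0.184  1.348] [[0.154, 0.988, 0.009], [0.725, -0.107, -0.681], [-0.672, 0.112, -0.732]]
top [[385.4, 0.0, 250.2], [0.0, 385.4, 191.8], [0.0, 0.0, 1.0]] [0.327 0.017 1.652] [[0.022, -1.0, 0.009], [-0.985, -0.023, -0.168], [0.169, -0.005, -0.986]]
0.1 [0.21715539 0.55873737 0.19448674] [-5.79051955e-01 -3.08729796e+00  2.49740246e-03] [-0.13288131 -0.13388854 -0.18294552] 0.09309029024960909 0.0188
```

View pics/scene0.png

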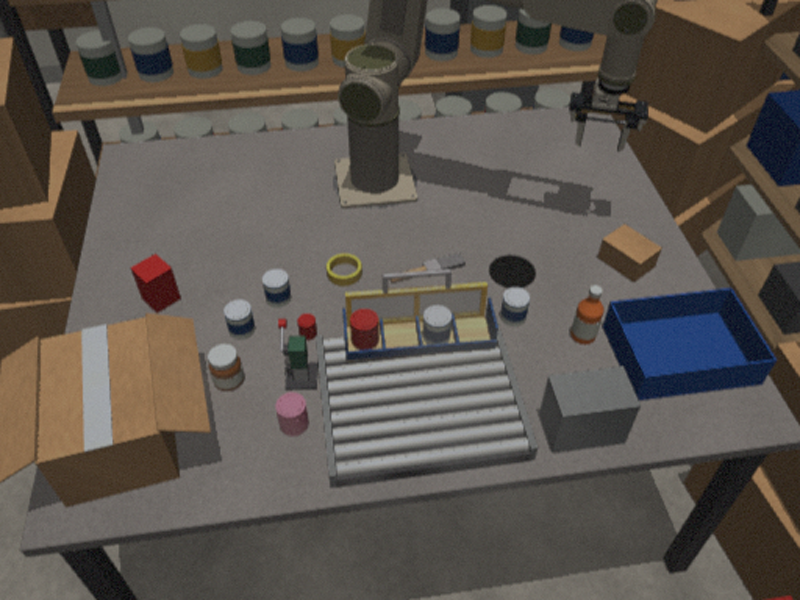

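View pics/top0.png

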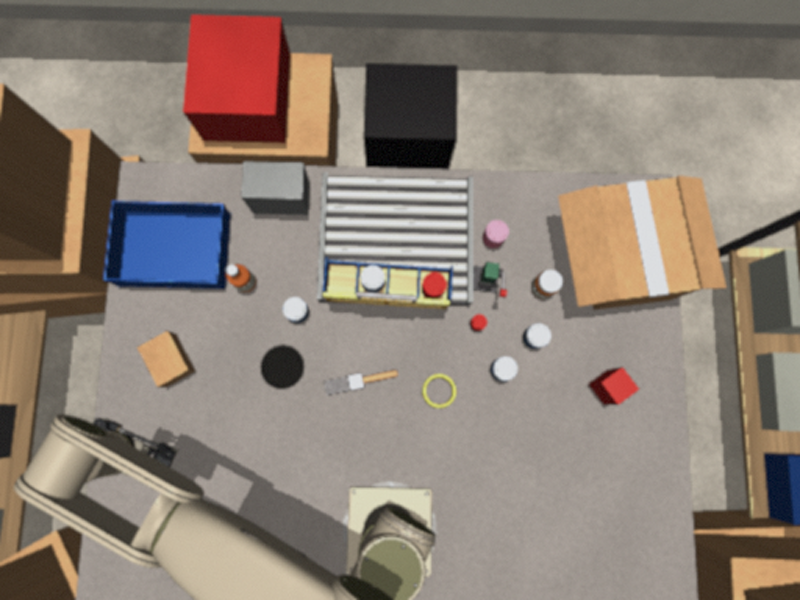

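Top view (800×600 picture): the carrier is at about (390,283), with the gate ajar towards the robot. The red tin is in its right-most compartment at (434,285) and the keep tin at (372,277). The waiting tins are at (295,309), (538,336) and (505,369). The mat is at (282,367) and the roller at (503,293).

Candidates for the used tin are the red tin in the carrier (434,285), the small red tin (479,322) and the pink tin (497,232). The one in the carrier fits: it is red and the larger of the red ones. I'll confirm it in a crop.

```bash
cat > h.py <<'E'
from plant import robot, eyes
import cv2,numpy as np
from scipy.spatial.transform import Rotation as Ro
def cal(c):
    k=eyes.calibration(c); return k["K"],k["R"],k["t"]
def ray(c,uv,z):
    K,R,t=cal(c); d=R.T@np.linalg.solve(K,np.array([uv[0],uv[1],1.])); o=-R.T@t
    return o+d*(z-o[2])/d[2]
def proj(c,X):
    K,R,t=cal(c); p=K@(R@np.asarray(X,float)+t); return p[:2]/p[2]
def tri(a,b):
    A=[];B=[]
    for c,uv in(("scene",a),("top",b)):
        K,R,t=cal(c); d=R.T@np.linalg.solve(K,np.array([uv[0],uv[1],1.])); d/=np.linalg.norm(d)
        M=np.eye(3)-np.outer(d,d); A.append(M);B.append(M@(-R.T@t))
    return np.linalg.solve(sum(A),sum(B))
def go(x,y,z,yaw=None):
    s=robot.read_state(); R=Ro.from_rotvec(s["orientation"]); 
    d=R.inv().apply(np.array([x,y,z])-s["tool_pos"])/0.03
    o=R.as_matrix(); yw=np.degrees(np.arctan2(o[1,0],o[0,0]))
    print("pos",s["tool_pos"].round(4),"yaw",yw.round(2),"zax",o[:,2].round(3),"shift units",d.round(2), "turnz units", None if yaw is None else ((yw-yaw)/6).round(2))
E
python3 - <<'E'
from h import *
S=eyes.read_camera("scene");T=eyes.read_camera("top")
for n in["carrier","gate_hinge","gate_bar","limit_roller","mat","used","keep","tin1","tape","brush"]:
    for c in("scene","top"):
        try:r=eyes.place_of(c,n)
        except Exception as e: r=[];print(e)
        print(n,c,[(np.round(d["xy"],1).tolist(),round(d["conf"],2)) for d in r[:5]])
a=cv2.resize(T[155:225,185:365,::-1],(800,311),interpolation=cv2.INTER_CUBIC)
b=cv2.resize(S[165:245,170:360,::-1],(690,289),interpolation=cv2.INTER_CUBIC)
b=np.pad(b,((0,0),(0,110),(0,0)))
cv2.imwrite("pics/c1.png",np.vstack([a,b]))
E
```

```text
carrier scene [([267.3, 218.9], 0.83)]
carrier top [([249.6, 180.2], 0.61), ([276.6, 186.7], 0.5)]
gate_hinge scene [([265.5, 203.1], 0.58), ([277.6, 215.2], 0.3)]
gate_hinge top []
gate_bar scene [([266.9, 174.4], 0.61)]
gate_bar top [([247.2, 191.8], 0.69)]
limit_roller scene [([219.9, 176.0], 0.68), ([183.7, 209.7], 0.52)]
limit_roller top [([321.5, 187.5], 0.49)]
mat scene [([324.4, 170.1], 0.65), ([146.5, 240.3], 0.44)]
mat top [([179.7, 231.8], 0.6)]
used scene [([232.7, 215.1], 0.68), ([188.0, 269.0], 0.59), ([200.5, 217.4], 0.56), ([325.9, 168.3], 0.17)]
used top [([275.1, 186.3], 0.58), ([315.3, 149.3], 0.57), ([346.8, 180.8], 0.54), ([305.0, 207.3], 0.51), ([156.6, 178.3], 0.25)]
keep scene [([275.8, 214.6], 0.96)]
keep top [([233.5, 176.9], 0.61)]
tin1 scene [([154.6, 210.3], 0.93), ([180.4, 192.2], 0.9), ([329.4, 202.9], 0.73)]
tin1 top [([318.8, 236.9], 0.74), ([189.0, 199.9], 0.58), ([341.5, 217.1], 0.47)]
tape scene [([219.8, 174.8], 0.75)]
tape top [([232.9, 244.7], 0.65), ([279.9, 247.5], 0.63), ([179.1, 232.8], 0.38)]
brush scene [([274.5, 172.6], 0.53)]
brush top [([230.2, 245.0], 0.63), ([318.4, 185.6], 0.45), ([250.8, 184.4], 0.26)]
```

View pics/c1.png

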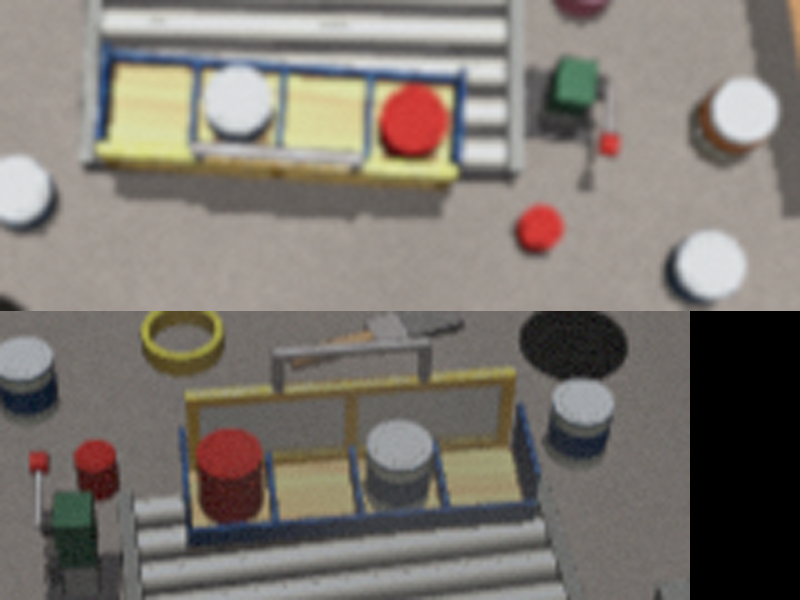

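```bash
python3 - <<'E'
from h import *
T=eyes.read_camera("top")
cp=lambda p:(185+p[0]/4.444-.4,155+p[1]/4.444-.4)
L=ray("top",cp((103,45)),.126);R=ray("top",cp((466,72)),.126)
print("corners",L.round(4),R.round(4),np.linalg.norm(L-R), "yaw",np.degrees(np.arctan2((L-R)[1],(L-R)[0]))-90)
yw=np.arctan2((L-R)[1],(L-R)[0])-np.pi/2; c=(L+R)/2-.05*np.array([np.cos(yw),np.sin(yw),0]);print("carrier",c.round(4))
hsv=cv2.cvtColor(T,cv2.COLOR_RGB2HSV).astype(int)
wm=((hsv[...,1]<45)&(hsv[...,2]>165)).astype(np.uint8)
rm=((hsv[...,1]>170)&((hsv[...,0]<6)|(hsv[...,0]>174))).astype(np.uint8)
for nm,m,pts in(("w",wm,{"A":(189,198,.072),"B":(344,215,.072),"C":(323,236,.072),"keep":(238,177,.128)}),("r",rm,{"used":(277,183,.128),"rol":(322,187,.125)})):
    n,l,st,ce=cv2.connectedComponentsWithStats(m)
    for k,(u,v,z) in pts.items():
        w=l[v-3:v+4,u-3:u+4];i=np.bincount(w[w>0]).argmax() if (w>0).any() else 0
        print(k,st[i],ce[i].round(1),ray("top",ce[i],z).round(4))
print("mat",ray("top",(282*.64-.2,367*.64-.2),.003).round(4))
print("bar",tri((266.9,174.4),(247.2,191.8)).round(4),"rol",tri((170+38/3.632,165+(462-311)/3.632),cp((610,145))).round(4))
for e in((195,150),(360,160)):print("barend z.19",ray("top",cp(e),.198).round(4))
go(0,0,0,90)
E
```

```text
corners [0.6949 0.184  0.126 ] [ 0.6777 -0.1481  0.126 ] 0.33263263839002655 yaw -2.9643695808953368
carrier [0.6364 0.0205 0.126 ]
A [180 189  16  16 205] [187.6 196.6] [0.5702 0.2678 0.072 ]
B [338 206  16  17 216] [345.7 213.9] [ 0.5134 -0.3872  0.072 ]
C [316 227  17  17 211] [323.9 235. ] [ 0.4245 -0.2961  0.072 ]
keep [230 170  18  15 199] [238.3 176.8] [0.6472 0.0587 0.128 ]
used [271 174  14  16 173] [277.3 182.2] [ 0.6291 -0.0993  0.128 ]
rol [321 186   2   3   6] [321.5 187. ] [ 0.6141 -0.278   0.125 ]
mat [0.4164 0.3019 0.003 ]
bar [0.5764 0.0241 0.1919] rol [ 0.6146 -0.279   0.1185]
barend z.19 [0.5866 0.0932 0.198 ]
barend z.19 [ 0.5812 -0.0493  0.198 ]
pos [0.2174 0.5592 0.1954] yaw 158.75 zax [-0. -0. -1.] shift units [ -0.   -20.     6.51] turnz units 11.46
```

The crop confirms it: the used tin is the large red one in the right-most compartment. The small red tin at crop (540,228) and the pink tin are look-alikes. First I turn the tool to the carrier's yaw and rise.

Call:
{"method": "apply_moves", "body": {
  "steps": [0,0,-0.3,0,0,1,100,0,0,-0.3,0,0,1,100,0,0,-0.3,0,0,1,100,0,0,-0.3,0,0,1,100,0,0,-0.3,0,0,1,100,0,0,-0.3,0,0,1,100,0,0,-0.3,0,0,1,100,0,0,-0.3,0,0,1,100,0,0,-0.3,0,0,1,100,0,0,-0.3,0,0,1,100,0,0,-0.3,0,0,1,100,0,0,-0.3,0,0,1,100],
  "grip_force": 25
}}

```text
t: 2.25
tool_pos: [0.2173, 0.5592, 0.3039]
orientation: [2.289, 2.152, -0.0]
force: [0.2, -0.7, 0.4]
opening: 0.0929
gripper_force: 0.0
```

```bash
python3 -c "
from h import *
go(.580,.0225,.30,87)"
```

```text
pos [0.2173 0.5592 0.3039] yaw 86.46 zax [-0. -0. -1.] shift units [-17.11  13.17   0.13] turnz units -0.09
```

Call:
{"method": "apply_moves", "body": {
  "steps": [-0.71,0.55,0,0,0,0,100,-0.71,0.55,0,0,0,0,100,-0.71,0.55,0,0,0,0,100,-0.71,0.55,0,0,0,0,100,-0.71,0.55,0,0,0,0,100,-0.71,0.55,0,0,0,0,100,-0.71,0.55,0,0,0,0,100,-0.71,0.55,0,0,0,0,100,-0.71,0.55,0,0,0,0,100,-0.71,0.55,0,0,0,0,100,-0.71,0.55,0,0,0,0,100,-0.71,0.55,0,0,0,0,100]
}}

```text
t: 3.25
tool_pos: [0.4012, 0.2917, 0.3036]
orientation: [2.283, 2.158, 0.001]
force: [0.3, -0.3, -0.1]
opening: 0.0928
gripper_force: 0.0
```

Call:
{"method": "apply_moves", "body": {
  "steps": [-0.71,0.55,0,0,0,0,100,-0.71,0.55,0,0,0,0,100,-0.71,0.55,0,0,0,0,100,-0.71,0.55,0,0,0,0,100,-0.71,0.55,0,0,0,0,100,-0.71,0.55,0,0,0,0,100,-0.71,0.55,0,0,0,0,100,-0.71,0.55,0,0,0,0,100,-0.71,0.55,0,0,0,0,100,-0.71,0.55,0,0,0,0,100,-0.71,0.55,0,0,0,0,100,-0.71,0.55,0,0,0,0,100]
}}

```text
t: 4.25
tool_pos: [0.5844, 0.0252, 0.3035]
orientation: [2.283, 2.157, 0.0]
force: [0.9, 0.2, -0.2]
opening: 0.0933
gripper_force: 0.0
```

```bash
python3 -c "
from h import *
go(.580,.0225,.18,87)"
```

```text
pos [0.5844 0.0252 0.3035] yaw 86.75 zax [ 0.  0. -1.] shift units [-0.1  -0.14  4.12] turnz units -0.04
```

Call:
{"method": "apply_moves", "body": {
  "steps": [0,-0.1,0.7,0,0,0,100,0,0,0.7,0,0,0,100,0,0,0.7,0,0,0,100,0,0,0.7,0,0,0,100,0,0,0.7,0,0,0,100,0,0,0.6,0,0,0,100,0,0,0,0,0,0,40,0,0,0,0,0,0,20,0,0,0,0,0,0,0,0,0,0,0,0,0,0,0,0,0,0,0,0,0,0,0,0,0,0,0,0],
  "grip_force": 25
}}

```text
t: 5.25
tool_pos: [0.5816, 0.0266, 0.1818]
orientation: [2.282, 2.157, 0.002]
force: [-0.8, 0.4, -0.5]
opening: 0.0579
gripper_force: 0.0
```

Call:
{"method": "apply_moves", "body": {
  "steps": [0,0,0,0,0,0,0,0,0,0,0,0,0,0,0,0,0,0,0,0,0,0,0,0,0,0,0,0,0,0,0,0,0,0,0]
}}

```text
t: 5.67
tool_pos: [0.5808, 0.0266, 0.1804]
orientation: [-2.283, -2.158, 0.0]
force: [0.4, 0.3, -0.6]
opening: 0.0244
gripper_force: 0.0
```

Call:
{"method": "apply_moves", "body": {
  "steps": [0,0,0,0,0,0,0,0,0,0,0,0,0,0,0,0,0,0,0,0,0,0,0,0,0,0,0,0,0,0,0,0,0,0,0]
}}

```text
t: 6.08
tool_pos: [0.5818, 0.0266, 0.1832]
orientation: [2.282, 2.156, 0.003]
force: [-3.0, -0.1, 13.1]
opening: 0.0007
gripper_force: 7.1
```

```bash
python3 - <<'E'
from h import *
eyes.read_camera("top")
s=robot.read_state();print(s["tool_pos"],s["force"],s["opening"],s["gripper_force"])
# arc: angle start a0 from x offset, rows in (y,z) tool units
x0=(np.array([.5861,.0231])-s["tool_pos"][:2])@np.array([.9986,-.052])
a0=np.arcsin(x0/.145);print("a0",a0)
a=np.linspace(a0,1.5,25)
P=np.c_[-.145*np.sin(a),-.145*np.cos(a)]/.03
print(np.diff(P,axis=0).round(2).tolist())
E
```

```text
[0.58185048 0.02657246 0.18328076] [-2.36591986 -0.4380618  13.10667864] 0.0011108507639626354 6.917812284082174
a0 0.03051601739299982
[[-0.3, 0.02], [-0.29, 0.04], [-0.29, 0.05], [-0.29, 0.07], [-0.28, 0.09], [-0.28, 0.11], [-0.27, 0.12], [-0.26, 0.14], [-0.25, 0.15], [-0.24, 0.17], [-0.23, 0.18], [-0.22, 0.2], [-0.21, 0.21], [-0.19, 0.22], [-0.18, 0.24], [-0.16, 0.25], [-0.15, 0.26], [-0.13, 0.26], [-0.12, 0.27], [-0.1, 0.28], [-0.08, 0.28], [-0.07, 0.29], [-0.05, 0.29], [-0.03, 0.29]]
```

Call:
{"method": "apply_moves", "body": {
  "steps": [0,0,0,0,0,0,60,0,0,0,0,0,0,60,0,0,0,0,0,0,60,0,0,0,0,0,0,60,0,0,0,0,0,0,60,0,0,0,0,0,0,60,0,0,0,0,0,0,60]
}}

```text
t: 6.72
tool_pos: [0.5802, 0.0267, 0.1798]
orientation: [-2.283, -2.157, 0.002]
force: [0.1, 0.6, -0.8]
opening: 0.043
gripper_force: 0.0
```

```bash
python3 - <<'E'
from h import *
S=eyes.read_camera("scene");T=eyes.read_camera("top")
a=cv2.resize(T[155:225,185:365,::-1],(800,311),interpolation=cv2.INTER_CUBIC)
b=cv2.resize(S[145:225,170:360,::-1],(690,289),interpolation=cv2.INTER_CUBIC)
cv2.imwrite("pics/c2.png",np.vstack([a,np.pad(b,((0,0),(0,110),(0,0)))]))
s=robot.read_state();print(s["tool_pos"],s["force"],s["opening"])
E
```

```text
[0.58034819 0.02664628 0.17985189] [-0.948877   -0.68786059 -0.63054869] 0.05082893088846892
```

View pics/c2.png

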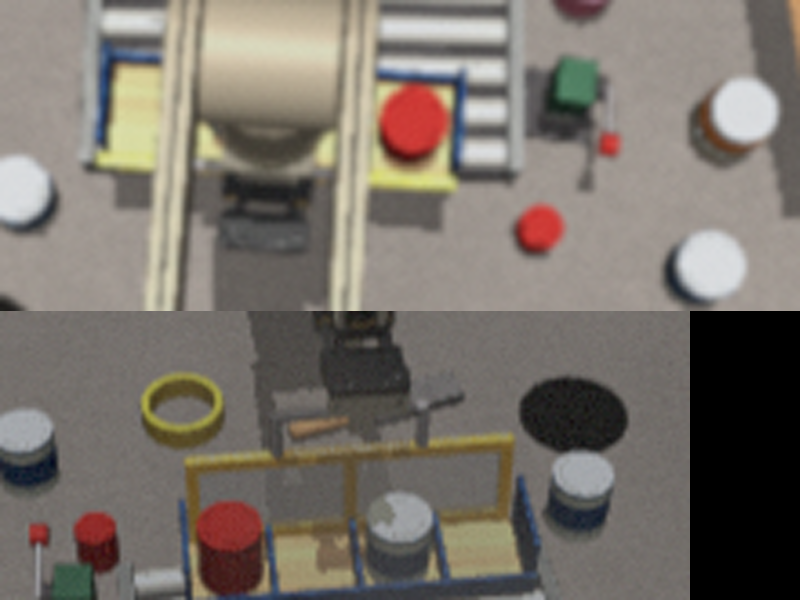

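```bash
python3 - <<'E'
from h import *
def sc(X):
    p=proj("scene",X); return ((p[0]-170+.4)*3.632,(p[1]-145+.4)*3.632+311)
s=robot.read_state(); t=s["tool_pos"]
print("tcp",sc(t),"grip",sc(t+[0,0,.0188]),"fingers y+-",sc(t+[.025,0,0]),sc(t-[.025,0,0]),"body",sc(t+[0,0,.084]))
yv=np.array([.052,.9986,0]);xv=np.array([.9986,-.052,0])
h=np.array([.5861,.0231,.056])
for a in(0,.1,.2,.3):
    b=h-xv*.145*np.sin(a)+[0,0,.145*np.cos(a)]
    tt=h-xv*.1*np.sin(a)+[0,0,.1*np.cos(a)]
    print(a,b.round(3),[np.round(sc(b+yv*k)) for k in(-.07,.07)],"paneltop",[np.round(sc(tt+yv*k)) for k in(-.158,.158)])
print("hinge",[np.round(sc(h+yv*k)) for k in(-.158,.158)])
E
```

```text
tcp (np.float64(353.2408262303896), np.float64(430.8367636349326)) grip (np.float64(353.6492567402857), np.float64(416.90687961236495)) fingers y+- (np.float64(357.62182935569876), np.float64(449.7376472952524)) (np.float64(348.94921166232746), np.float64(412.3215274331445)) body (np.float64(355.12132989420246), np.float64(366.70052183561126))
0 [0.586 0.023 0.201] [array([277., 425.]), array([425., 415.])] paneltop [array([185., 464.]), array([513., 442.])]
0.1 [0.572 0.024 0.2  ] [array([275., 414.]), array([423., 405.])] paneltop [array([184., 457.]), array([511., 435.])]
0.2 [0.557 0.025 0.198] [array([274., 405.]), array([421., 396.])] paneltop [array([184., 451.]), array([509., 428.])]
0.3 [0.543 0.025 0.195] [array([273., 398.]), array([418., 388.])] paneltop [array([183., 445.]), array([507., 423.])]
hinge [array([190., 533.]), array([504., 511.])]
```

```bash
python3 - <<'E'
from h import *
S=eyes.read_camera("scene")
cv2.imwrite("pics/c3.png",cv2.resize(S[140:200,220:310,::-1],(800,533),interpolation=cv2.INTER_CUBIC))
E
```

```text
(no output)
```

View pics/c3.png

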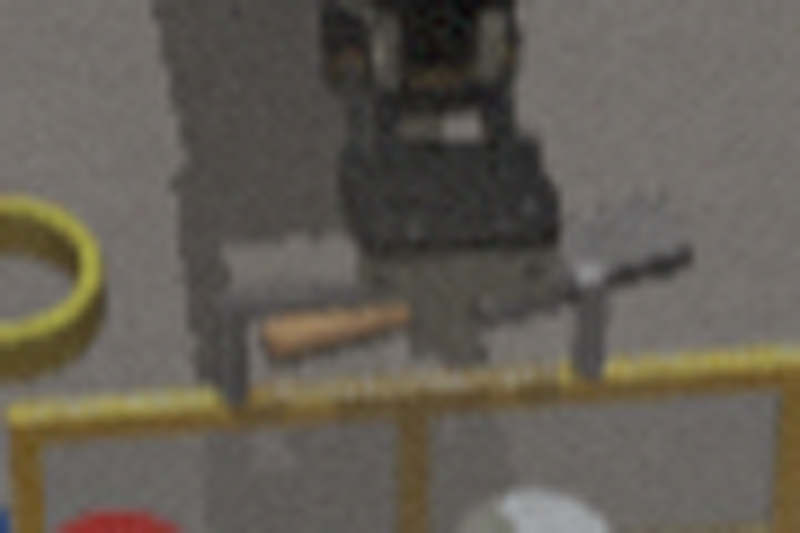

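```bash
python3 - <<'E'
from h import *
ct=lambda p:(185+p[0]/4.444-.4,155+p[1]/4.444-.4)
c1=lambda p:(170+p[0]/3.632-.4,165+(p[1]-311)/3.632-.4)
c3=lambda p:(220+p[0]/8.89-.4,140+p[1]/8.89-.4)
print("bar",tri(c1((277,352)),ct((360,160))),tri(c1((428,345)),ct((195,150))))
print("used top",tri(c1((230,452)),ct((413,121))),"keep",tri(c1((401,443)),ct((238,101))))
print("smallred",tri(c1((96,455)),ct((540,228))))
print("tin A",tri(c1((582,403)),ct((20,190))))
E
```

```text
bar [ 0.58105421 -0.04769414  0.2000369 ] [0.58746265 0.09499385 0.19463924]
used top [ 0.63147892 -0.09954858  0.12373779] keep [0.64592328 0.06097717 0.12605541]
smallred [ 0.54681714 -0.22724749  0.04445342]
tin A [0.56860089 0.26460098 0.06661219]
```

Call:
{"method": "apply_moves", "body": {
  "steps": [0,-0.2,0.25,0,0,0,60,0,0,0.25,0,0,0,60,0,0,0,0,0,0,0,0,0,0,0,0,0,0,0,0,0,0,0,0,0,0,0,0,0,0,0,0,0,0,0,0,0,0,0,0,0,0,0,0,0,0,0,0,0,0,0,0,0,0,0,0,0,0,0,0,0,0,0,0,0,0,0],
  "grip_force": 25
}}

```text
t: 7.78
tool_pos: [0.5746, 0.027, 0.1657]
orientation: [-2.283, -2.158, 0.001]
force: [-4.0, 0.6, 4.4]
opening: 0.0108
gripper_force: 25.0
```

Call:
{"method": "apply_moves", "body": {
  "steps": [0,-0.28,0.04,0,0,0,0,0,-0.29,0.05,0,0,0,0,0,-0.29,0.07,0,0,0,0,0,-0.28,0.09,0,0,0,0,0,-0.28,0.11,0,0,0,0,0,-0.27,0.12,0,0,0,0,0,-0.26,0.14,0,0,0,0,0,-0.25,0.15,0,0,0,0,0,-0.24,0.17,0,0,0,0,0,-0.23,0.18,0,0,0,0,0,-0.22,0.2,0,0,0,0]
}}

```text
t: 8.7
tool_pos: [0.4895, 0.0309, 0.1263]
orientation: [2.281, 2.154, 0.003]
force: [6.5, -3.9, -1.9]
opening: 0.0112
gripper_force: 25.0
```

Call:
{"method": "apply_moves", "body": {
  "steps": [0,-0.21,0.21,0,0,0,0,0,-0.19,0.22,0,0,0,0,0,-0.18,0.24,0,0,0,0,0,-0.16,0.25,0,0,0,0,0,-0.15,0.26,0,0,0,0,0,-0.13,0.26,0,0,0,0,0,-0.12,0.27,0,0,0,0,0,-0.1,0.28,0,0,0,0,0,-0.08,0.28,0,0,0,0,0,-0.07,0.29,0,0,0,0,0,-0.05,0.29,0,0,0,0,0,-0.03,0.29,0,0,0,0]
}}

```text
t: 9.7
tool_pos: [0.4495, 0.0333, 0.0355]
orientation: [2.277, 2.151, 0.011]
force: [-4.7, -0.8, 42.1]
opening: 0.0109
gripper_force: 25.0
```

Call:
{"method": "apply_moves", "body": {
  "steps": [0,0,-0.2,0,0,0,35,0,0,0,0,0,0,35,0,0,0,0,0,0,35,0,0,0,0,0,0,35,0,0,-0.5,0,0,0,35,0,0,-1,0,0,0,35,0,0,-1,0,0,0,35,0,0,-1,0,0,0,100,0,0,-1,0,0,0,100,0,0,-1,0,0,0,100,0,0,-1,0,0,0,100,0,0,0,0,0,0,100]
}}

```text
t: 10.7
tool_pos: [0.4467, 0.0344, 0.2389]
orientation: [2.279, 2.154, 0.009]
force: [0.8, -0.3, 1.0]
opening: 0.0613
gripper_force: 0.0
```

```bash
python3 - <<'E'
from h import *
S=eyes.read_camera("scene");T=eyes.read_camera("top")
a=cv2.resize(T[145:235,185:365,::-1],(700,350),interpolation=cv2.INTER_CUBIC)
b=cv2.resize(S[145:235,170:360,::-1],(528,250),interpolation=cv2.INTER_CUBIC)
cv2.imwrite("pics/c4.png",np.vstack([a,np.pad(b,((0,0),(0,172),(0,0)))]))
go(.630,-.1005,.2,87)
for e in((-.123,.63,-.1005),):pass
E
```

```text
pos [0.4447 0.0344 0.2334] yaw 86.76 zax [ 0.002 -0.    -1.   ] shift units [-4.14  6.42  1.13] turnz units -0.04
```

View pics/c4.png

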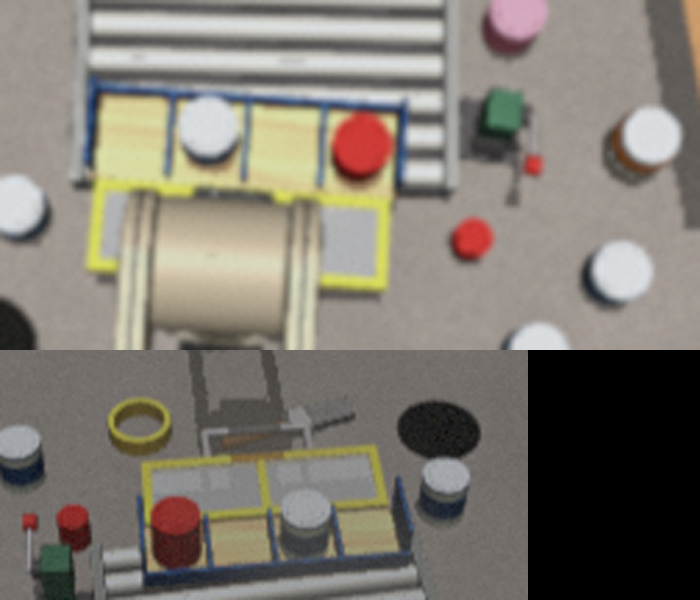

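The gate lies level: its panel is at crop (240,230) in the top view. The red tin is at (362,145). I'm moving above it now.

Call:
{"method": "apply_moves", "body": {
  "steps": [-0.52,0.8,0,0,0,0,100,-0.52,0.8,0,0,0,0,100,-0.52,0.8,0,0,0,0,100,-0.52,0.8,0,0,0,0,100,-0.52,0.8,0,0,0,0,100,-0.52,0.8,0,0,0,0,100,-0.52,0.8,0,0,0,0,100,-0.5,0.8,0,0,0,0,100,0,0,0.9,0,0,0,100,0,0,0.9,0,0,0,100,0,0,0.9,0,0,0,100],
  "grip_force": 25
}}

```text
t: 11.72
tool_pos: [0.6278, -0.1006, 0.1477]
orientation: [-2.282, -2.155, 0.003]
force: [0.2, -0.1, -0.4]
opening: 0.0929
gripper_force: 0.0
```

```bash
python3 -c "
from h import *
go(.630,-.1005,.09,87)"
```

```text
pos [ 0.6278 -0.1006  0.1477] yaw 86.72 zax [-0.003  0.001 -1.   ] shift units [0.01 0.08 1.92] turnz units -0.05
```

Call:
{"method": "apply_moves", "body": {
  "steps": [0,0,0.7,0,0,0,100,0,0,0.6,0,0,0,100,0,0,0.5,0,0,0,100,0,0,0,0,0,0,50,0,0,0,0,0,0,50,0,0,0,0,0,0,50,0,0,0,0,0,0,50,0,0,0,0,0,0,50,0,0,0,0,0,0,50,0,0,0,0,0,0,50]
}}

```text
t: 12.55
tool_pos: [0.6311, -0.1009, 0.1001]
orientation: [2.28, 2.155, 0.005]
force: [4.7, -0.1, 6.8]
opening: 0.0611
gripper_force: 25.1
```

Call:
{"method": "apply_moves", "body": {
  "steps": [0,0,-0.5,0,0,0,50,0,0,-0.8,0,0,0,50,0,0,-0.8,0,0,0,50,0,0,-0.8,0,0,0,50,0,0,-0.8,0,0,0,50,0,0,-0.3,0,0,0,50,0,0,0,0,0,0,50]
}}

```text
t: 13.13
tool_pos: [0.6299, -0.1008, 0.2203]
orientation: [2.281, 2.155, 0.003]
force: [-0.4, -0.7, -3.4]
opening: 0.0608
gripper_force: 25.0
```

```bash
python3 - <<'E'
from h import *
S=eyes.read_camera("scene")
cv2.imwrite("pics/c5.png",cv2.resize(S[110:230,160:320,::-1],(800,600),interpolation=cv2.INTER_CUBIC))
go(.4164,.3019,.21,87)
s=robot.read_state();t=s["tool_pos"];print(s["force"],s["opening"])
for k in(0,.0188,.084):print(k,(proj("scene",t+[0,0,k])-[160,110])*5)
E
```

```text
pos [ 0.6291 -0.1006  0.2179] yaw 86.76 zax [ 0.001 -0.    -1.   ] shift units [12.99 -7.84  0.25] turnz units -0.04
[-0.42912092 -0.37851283 -3.52173517] 0.061031074520675126
0 [356.82714477 370.45589736]
0.0188 [355.83031153 350.63903599]
0.084 [352.23070959 279.07961157]
```

View pics/c5.png

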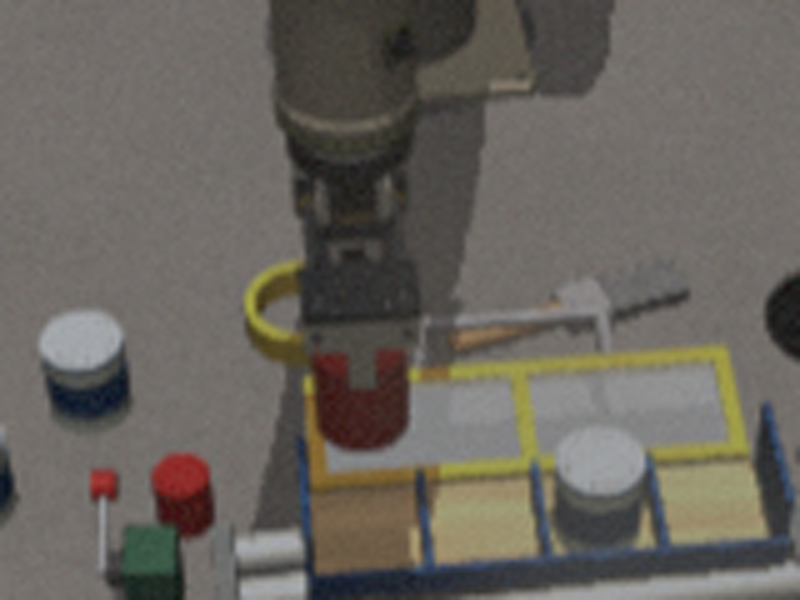

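The red tin hangs in the fingers at (360,390), and its compartment is empty. I'm taking it to the mat.

Call:
{"method": "apply_moves", "body": {
  "steps": [0.4,-0.24,0,0,0,0,50,0.7,-0.42,0,0,0,0,50,0.75,-0.45,0,0,0,0,50,0.75,-0.45,0,0,0,0,50,0.75,-0.45,0,0,0,0,50,0.75,-0.45,0,0,0,0,50,0.75,-0.45,0,0,0,0,50,0.75,-0.45,0,0,0,0,50,0.75,-0.45,0,0,0,0,50,0.75,-0.45,0,0,0,0,50,0.75,-0.45,0,0,0,0,50,0.75,-0.45,0,0,0,0,50]
}}

```text
t: 14.18
tool_pos: [0.4867, 0.1664, 0.2145]
orientation: [-2.282, -2.156, 0.006]
force: [0.1, -0.2, -2.5]
opening: 0.0611
gripper_force: 25.0
```

Call:
{"method": "apply_moves", "body": {
  "steps": [0.75,-0.45,0,0,0,0,50,0.75,-0.45,0,0,0,0,50,0.75,-0.45,0,0,0,0,50,0.75,-0.45,0,0,0,0,50,0.75,-0.45,0,0,0,0,50,0.5,-0.3,0.5,0,0,0,50,0.2,-0.12,0.8,0,0,0,50,0,0,1,0,0,0,50,0,0,0.8,0,0,0,50,0,0,0,0,0,0,50]
}}

```text
t: 15.02
tool_pos: [0.411, 0.3008, 0.1159]
orientation: [-2.28, -2.156, 0.021]
force: [0.1, -0.8, -5.0]
opening: 0.0609
gripper_force: 25.0
```

```bash
python3 -c "
from h import *
go(.4164,.3019,.048,87)
print(robot.read_state()['force'])"
```

```text
pos [0.411  0.3008 0.1159] yaw 86.8 zax [-0.012 -0.007 -1.   ] shift units [0.07 0.2  2.26] turnz units -0.03
[ 0.12815881 -0.82141225 -4.98993622]
```

Call:
{"method": "apply_moves", "body": {
  "steps": [0,0.1,0.6,0,0,0,50,0,0.1,0.6,0,0,0,50,0,0,0.5,0,0,0,50,0,0,0.3,0,0,0,50,0,0,0.15,0,0,0,50,0,0,0.1,0,0,0,50,0,0,0.05,0,0,0,50,0,0,0,0,0,0,50]
}}

```text
t: 15.68
tool_pos: [0.4229, 0.3035, 0.0562]
orientation: [2.283, 2.158, 0.001]
force: [-0.2, 0.2, -3.4]
opening: 0.0609
gripper_force: 25.0
```

Call:
{"method": "apply_moves", "body": {
  "steps": [0,-0.1,0.1,0,0,0,50,0,-0.1,0.1,0,0,0,50,0,0,0.05,0,0,0,50,0,0,0.05,0,0,0,50,0,0,0,0,0,0,50]
}}

```text
t: 16.1
tool_pos: [0.4164, 0.3039, 0.047]
orientation: [-2.283, -2.158, -0.0]
force: [-2.3, -0.2, -0.2]
opening: 0.061
gripper_force: 25.0
```

Call:
{"method": "apply_moves", "body": {
  "steps": [0,0,0,0,0,0,100,0,0,0,0,0,0,100,0,0,0,0,0,0,100,0,0,0,0,0,0,100,0,0,0,0,0,0,100,0,0,-0.5,0,0,0,100,0,0,-1,0,0,0,100,0,0,-1,0,0,0,100,0,0,-1,0,0,0,100,0,0,-1,0,0,0,100,0,0,0,0,0,0,100]
}}

```text
t: 17.02
tool_pos: [0.4198, 0.3056, 0.1891]
orientation: [2.282, 2.156, 0.016]
force: [0.3, 1.0, 0.7]
opening: 0.0931
gripper_force: 0.0
```

```bash
cat >> h.py <<'E'
def tins(z=.072):
    T=eyes.read_camera("top"); hsv=cv2.cvtColor(T,cv2.COLOR_RGB2HSV).astype(int)
    for nm,m in(("w",(hsv[...,1]<45)&(hsv[...,2]>165)),("r",(hsv[...,1]>170)&((hsv[...,0]<6)|(hsv[...,0]>174)))):
        n,l,st,ce=cv2.connectedComponentsWithStats(m.astype(np.uint8))
        for i in range(1,n):
            p=ray("top",ce[i],z)
            if 40<st[i][4]<400 and .25<p[0]<.8 and abs(p[1])<.5: print(nm,st[i].tolist(),p[:2].round(4),"if z.128",ray("top",ce[i],.128)[:2].round(4))
    return T
E
python3 - <<'E'
from h import *
tins()
go(.5702,.2678,.15,87)
E
```

```text
w [300, 120, 3, 73, 119] [ 0.762  -0.2042] if z.128 [ 0.7466 -0.1964]
w [235, 167, 64, 6, 184] [ 0.6964 -0.0826] if z.128 [ 0.6833 -0.079 ]
w [230, 170, 18, 15, 199] [0.659  0.0602] if z.128 [0.6472 0.0587]
w [346, 172, 14, 15, 168] [ 0.6606 -0.4182] if z.128 [ 0.6488 -0.4028]
w [289, 177, 10, 6, 46] [ 0.6523 -0.1715] if z.128 [ 0.6408 -0.1648]
w [289, 187, 10, 5, 48] [ 0.6132 -0.1712] if z.128 [ 0.603  -0.1646]
w [180, 189, 16, 16, 200] [0.5703 0.2675] if z.128 [0.5617 0.2586]
w [338, 206, 16, 17, 207] [ 0.5133 -0.3865] if z.128 [ 0.5066 -0.3722]
w [226, 216, 38, 14, 104] [0.4544 0.0305] if z.128 [0.4498 0.03  ]
w [316, 227, 17, 17, 208] [ 0.4245 -0.2957] if z.128 [ 0.421  -0.2846]
w [223, 239, 10, 11, 88] [0.3807 0.0969] if z.128 [0.3788 0.0941]
r [302, 202, 9, 9, 63] [ 0.5417 -0.2224] if z.128 [ 0.5341 -0.2139]
r [176, 226, 12, 15, 106] [0.4226 0.2845] if z.128 [0.4192 0.2751]
pos [0.419  0.305  0.1861] yaw 86.75 zax [ 0.007  0.004 -1.   ] shift units [-0.96  5.1   1.23] turnz units -0.04
```

Call:
{"method": "apply_moves", "body": {
  "steps": [-0.14,0.73,0,0,0,0,100,-0.14,0.73,0,0,0,0,100,-0.14,0.73,0,0,0,0,100,-0.14,0.73,0,0,0,0,100,-0.14,0.73,0,0,0,0,100,-0.14,0.73,0,0,0,0,100,-0.12,0.72,0.5,0,0,0,100,0,0,0.9,0,0,0,100,0,0,0.9,0,0,0,100,0,0,0,0,0,0,100,0,0,0,0,0,0,100]
}}

```text
t: 17.98
tool_pos: [0.5653, 0.2653, 0.1094]
orientation: [-2.282, -2.156, 0.009]
force: [-0.0, 0.2, 0.9]
opening: 0.0929
gripper_force: 0.0
```

```bash
python3 -c "
from h import *
go(.5703,.2675,.048,87)"
```

```text
pos [0.5653 0.2653 0.1094] yaw 86.75 zax [-0.006 -0.002 -1.   ] shift units [0.09 0.17 2.05] turnz units -0.04
```

Call:
{"method": "apply_moves", "body": {
  "steps": [0.05,0.12,0.7,0,0,0,100,0,0,0.7,0,0,0,100,0,0,0.6,0,0,0,100,0,0,0,0,0,0,50,0,0,0,0,0,0,50,0,0,0,0,0,0,50,0,0,0,0,0,0,50,0,0,0,0,0,0,50,0,0,0,0,0,0,50,0,0,0,0,0,0,50,0,0,0,0,0,0,50]
}}

```text
t: 18.9
tool_pos: [0.5715, 0.2676, 0.0531]
orientation: [2.283, 2.157, 0.001]
force: [-0.1, -0.6, -0.5]
opening: 0.0476
gripper_force: 0.0
```

```bash
python3 - <<'E'
from h import *
T=tins();S=eyes.read_camera("scene")
a=cv2.resize(T[160:250,160:270,::-1],(400,327),interpolation=cv2.INTER_CUBIC)
b=cv2.resize(S[140:230,290:400,::-1],(400,327),interpolation=cv2.INTER_CUBIC)
cv2.imwrite("pics/c6.png",np.hstack([a,b]))
E
```

```text
w [243, 167, 56, 6, 165] [ 0.6961 -0.0947] if z.128 [ 0.683  -0.0907]
w [154, 171, 28, 12, 131] [0.654  0.3563] if z.128 [0.6423 0.3442]
w [230, 170, 18, 15, 198] [0.6591 0.0601] if z.128 [0.6473 0.0586]
w [346, 172, 14, 15, 165] [ 0.6607 -0.4182] if z.128 [ 0.6488 -0.4027]
w [289, 177, 10, 6, 44] [ 0.6528 -0.1713] if z.128 [ 0.6412 -0.1646]
w [289, 187, 10, 5, 48] [ 0.6132 -0.1712] if z.128 [ 0.603  -0.1646]
w [338, 206, 16, 16, 198] [ 0.5133 -0.3859] if z.128 [ 0.5067 -0.3716]
w [227, 216, 37, 14, 99] [0.454  0.0291] if z.128 [0.4495 0.0287]
w [157, 226, 10, 18, 53] [0.4045 0.3646] if z.128 [0.4018 0.3523]
w [316, 227, 16, 17, 201] [ 0.4242 -0.2953] if z.128 [ 0.4208 -0.2842]
w [223, 239, 10, 11, 88] [0.3807 0.0969] if z.128 [0.3788 0.0941]
r [302, 202, 9, 9, 63] [ 0.5417 -0.2224] if z.128 [ 0.5341 -0.2139]
```

View pics/c6.png

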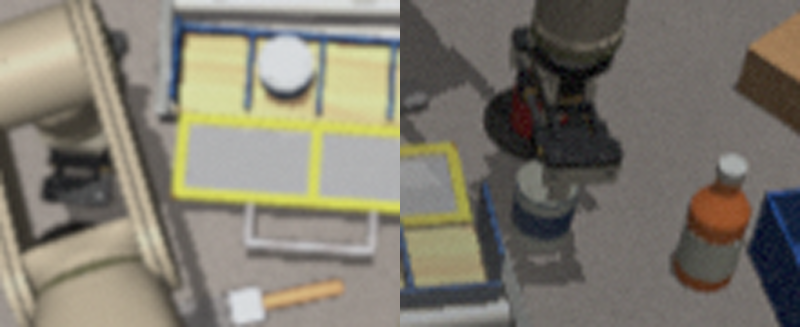

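```bash
python3 - <<'E'
from h import *
def solve(px,x):
    K,R,t=cal("scene"); d=R.T@np.linalg.solve(K,np.array([px[0],px[1],1.])); o=-R.T@t
    return o+d*(x-o[0])/d[0]
print("now", robot.read_state()["tool_pos"], solve((338,188),.5715+.03))
print("c5 rep .6291 -.1006 .2179", solve((232.4,187.6),.6291+.04))
for z in(.053,.073,.09):
    print(z,(proj("scene",robot.read_state()["tool_pos"]*[1,1,0]+[.03,0,z])-[290,140])*3.636+[400,0])
E
```

```text
now [0.57137561 0.26748168 0.05271884] [0.6015     0.28317153 0.10947654]
c5 rep .6291 -.1006 .2179 [ 0.6691     -0.10095126  0.2435354 ]
0.053 [552.10854123 214.20446469]
0.073 [554.52921888 200.93314031]
0.09 [556.61945192 189.47347291]
```

```bash
python3 - <<'E'
from h import *
S=eyes.read_camera("scene");T=eyes.read_camera("top")
a=cv2.resize(S[150:210,310:360,::-1],(500,600),interpolation=cv2.INTER_CUBIC)
s=robot.read_state();t=s["tool_pos"];R=Ro.from_rotvec(s["orientation"])
for v,c in(([0,.023,0],(0,255,0)),([0,-.023,0],(255,0,0)),([0,0,0],(0,0,255))):
    p=(proj("scene",t+R.apply(v))-[310,150]+.5)*10; cv2.circle(a,tuple(p.astype(int).tolist()),3,c,-1)
b=cv2.resize(T[175:235,165:195,::-1],(300,600),interpolation=cv2.INTER_CUBIC)
p=(proj("top",t)-[165,175]+.5)*10; cv2.circle(b,tuple(p.astype(int).tolist()),3,(0,0,255),-1)
cv2.imwrite("pics/c7.png",np.hstack([a,b])); print(t,s["orientation"],s["q"])
E
```

```text
[0.57132063 0.26751407 0.05259802] [-2.28345262e+00 -2.15753195e+00  1.34510537e-04] [3.56641155e-01 3.17885877e-01 1.53936053e+00 4.22691683e-05
 1.28445640e+00 4.13322474e-01]
```

View pics/c7.png

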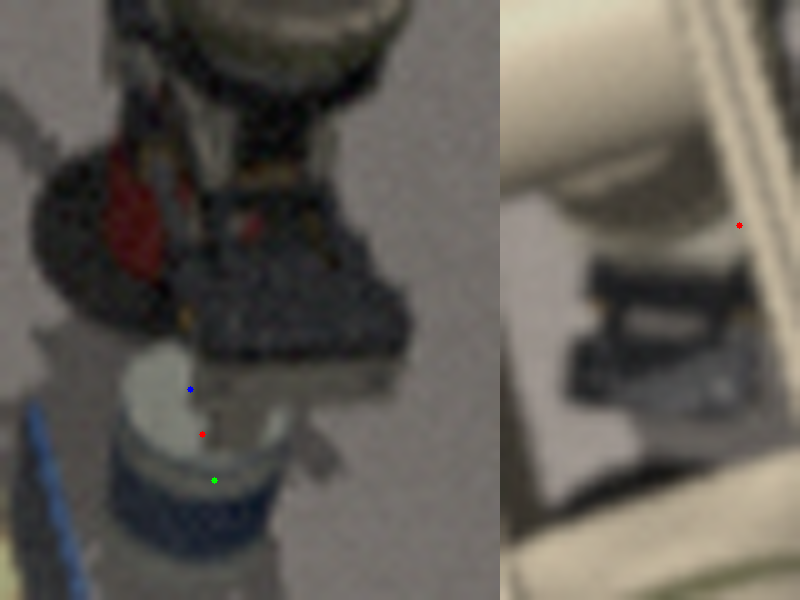

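```bash
python3 - <<'E'
from h import *
def solve(px,x):
    K,R,t=cal("scene"); d=R.T@np.linalg.solve(K,np.array([px[0],px[1],1.])); o=-R.T@t
    return o+d*(x-o[0])/d[0]
for x in(.594,.612):print("now", solve((333,194),x))
for x in(.66,.677):print("c5 rep .6291 -.1006 .2179", solve((231.9,187.1),x))
# c7 body front-lower edge corners (200,358),(405,358)
for p in((200,358),(405,358)):print(solve((310+p[0]/10-.5,150+p[1]/10-.5),.5713+.094))
E
```

```text
now [0.594      0.27155748 0.07112894]
now [0.612      0.26412433 0.09197701]
c5 rep .6291 -.1006 .2179 [ 0.66       -0.10174794  0.23635016]
c5 rep .6291 -.1006 .2179 [ 0.677      -0.10309317  0.2545841 ]
[0.6653     0.22422437 0.1998687 ]
[0.6653     0.29680225 0.18862383]
```

The view shows the red tin standing on the mat. The right finger's tip, at crop (235,445), sits about 20 mm higher than its reported pose. The failed grips on the bar and on this tin agree: the true tip is about 22 mm above the reported one. I'm correcting for that.

Call:
{"method": "apply_moves", "body": {
  "steps": [0,0,0,0,0,0,100,0,0,0,0,0,0,100,0,0,0,0,0,0,100,0,0,0,0,0,0,100,0,0,0,0,0,0,100,0,0,0,0,0,0,100,0,0,0,0,0,0,100,0,0,0.4,0,0,0,100,0,0,0.4,0,0,0,100,0,0,0.4,0,0,0,100,0,0,0,0,0,0,100]
}}

```text
t: 20.02
tool_pos: [0.5684, 0.2664, 0.0119]
orientation: [-2.282, -2.156, 0.009]
force: [-0.3, -0.5, -0.1]
opening: 0.0929
gripper_force: 0.0
```

Call:
{"method": "apply_moves", "body": {
  "steps": [0,0,0,0,0,0,40,0,0,0,0,0,0,40,0,0,0,0,0,0,40,0,0,0,0,0,0,40,0,0,0,0,0,0,40,0,0,0,0,0,0,40,0,0,0,0,0,0,40],
  "grip_force": 25
}}

```text
t: 20.6
tool_pos: [0.5715, 0.2677, 0.0173]
orientation: [2.283, 2.158, 0.001]
force: [-3.6, -0.1, 4.0]
opening: 0.0618
gripper_force: 25.0
```

Call:
{"method": "apply_moves", "body": {
  "steps": [0,0,-0.5,0,0,0,40,0,0,-1,0,0,0,40,0,0,-1,0,0,0,40,0,0,-1,0,0,0,40,0,0,-1,0,0,0,40,0,0,-0.8,0,0,0,40,-0.67,0.43,0,0,0,0,40,-0.67,0.43,0,0,0,0,40,-0.67,0.43,0,0,0,0,40,-0.67,0.43,0,0,0,0,40,-0.67,0.43,0,0,0,0,40,-0.67,0.43,0,0,0,0,40]
}}

```text
t: 21.6
tool_pos: [0.6419, 0.1416, 0.1748]
orientation: [-2.283, -2.157, 0.001]
force: [0.1, -0.0, -2.8]
opening: 0.0619
gripper_force: 25.0
```

Call:
{"method": "apply_moves", "body": {
  "steps": [0,0,0,0,0,0,40,0,0,0,0,0,0,40,0,0,0,0,0,0,40]
}}

```text
t: 21.85
tool_pos: [0.6413, 0.143, 0.175]
orientation: [-2.283, -2.157, 0.001]
force: [-0.5, 0.2, -3.0]
opening: 0.0615
gripper_force: 25.0
```

```bash
python3 -c "
from h import *
go(.6424,.1433,.074,87)
print(robot.read_state()['force'],robot.read_state()['opening'])"
```

```text
pos [0.6413 0.143  0.175 ] yaw 86.73 zax [-0.001  0.    -1.   ] shift units [0.01 0.04 3.37] turnz units -0.04
[-0.4596909   0.2431089  -3.04325137] 0.061468385949789775
```

Call:
{"method": "apply_moves", "body": {
  "steps": [0,0,0.5,0,0,0,40,0,0,0.6,0,0,0,40,0,0,0.6,0,0,0,40,0,0,0.6,0,0,0,40,0,0,0.4,0,0,0,40,0,0,0.3,0,0,0,40,0,0,0.2,0,0,0,40,0,0,0.15,0,0,0,40,0,0,0,0,0,0,40,0,0,0,0,0,0,40]
}}

```text
t: 22.68
tool_pos: [0.6422, 0.1429, 0.0758]
orientation: [2.283, 2.157, 0.001]
force: [-0.3, -0.0, -3.0]
opening: 0.0613
gripper_force: 25.0
```

Call:
{"method": "apply_moves", "body": {
  "steps": [0,0,0.08,0,0,0,40,0,0,0,0,0,0,40,0,0,0,0,0,0,100,0,0,0,0,0,0,100,0,0,0,0,0,0,100,0,0,0,0,0,0,100,0,0,0,0,0,0,100,0,0,0,0,0,0,100,0,0,-0.5,0,0,0,100,0,0,-1,0,0,0,100,0,0,-1,0,0,0,100,0,0,-1,0,0,0,100]
}}

```text
t: 23.68
tool_pos: [0.6413, 0.1427, 0.1785]
orientation: [-2.283, -2.157, 0.001]
force: [0.8, -0.5, 0.2]
opening: 0.0928
gripper_force: 0.0
```

```bash
python3 - <<'E'
from h import *
tins()
go(.4243,-.2955,.18,87)
s=robot.read_state();print(s["q"])
E
```

```text
w [181, 141, 13, 79, 392] [0.6152 0.2713] if z.128 [0.605  0.2622]
w [190, 140, 31, 9, 163] [0.7981 0.2068] if z.128 [0.7814 0.2001]
w [230, 149, 69, 6, 328] [ 0.7712 -0.0467] if z.128 [ 0.7554 -0.0444]
w [242, 167, 57, 6, 162] [ 0.6959 -0.0934] if z.128 [ 0.6828 -0.0895]
w [346, 172, 14, 15, 164] [ 0.6608 -0.418 ] if z.128 [ 0.649  -0.4026]
w [289, 178, 10, 5, 42] [ 0.6527 -0.1715] if z.128 [ 0.6412 -0.1648]
w [289, 187, 10, 5, 48] [ 0.6132 -0.1712] if z.128 [ 0.603  -0.1646]
w [235, 196, 10, 17, 143] [0.5461 0.0508] if z.128 [0.5383 0.0496]
w [338, 206, 16, 16, 196] [ 0.5138 -0.3855] if z.128 [ 0.5071 -0.3712]
w [241, 221, 23, 9, 54] [ 0.4505 -0.0078] if z.128 [ 0.4461 -0.0069]
w [316, 228, 16, 16, 197] [ 0.4242 -0.2952] if z.128 [ 0.4208 -0.2842]
r [302, 202, 9, 9, 63] [ 0.5417 -0.2224] if z.128 [ 0.5341 -0.2139]
r [169, 226, 19, 17, 237] [0.4151 0.3004] if z.128 [0.412  0.2903]
pos [0.6448 0.1432 0.187 ] yaw 86.76 zax [ 0.009  0.001 -1.   ] shift units [-15.02  -6.51   0.15] turnz units -0.04
[1.40913785e-01 2.86723243e-01 1.32552320e+00 2.87293756e-05
 1.52006047e+00 1.97525037e-01]
```

Call:
{"method": "apply_moves", "body": {
  "steps": [-0.75,-0.32,0,0,0,0,100,-0.75,-0.32,0,0,0,0,100,-0.75,-0.32,0,0,0,0,100,-0.75,-0.32,0,0,0,0,100,-0.75,-0.32,0,0,0,0,100,-0.75,-0.32,0,0,0,0,100,-0.75,-0.32,0,0,0,0,100,-0.75,-0.32,0,0,0,0,100,-0.75,-0.32,0,0,0,0,100,-0.75,-0.32,0,0,0,0,100,-0.75,-0.32,0,0,0,0,100,-0.75,-0.32,0,0,0,0,100]
}}

```text
t: 24.73
tool_pos: [0.5109, -0.1213, 0.1778]
orientation: [2.283, 2.157, 0.0]
force: [0.8, -0.6, -0.1]
opening: 0.0928
gripper_force: 0.0
```

Call:
{"method": "apply_moves", "body": {
  "steps": [-0.75,-0.33,0,0,0,0,100,-0.75,-0.33,0,0,0,0,100,-0.75,-0.33,0,0,0,0,100,-0.75,-0.33,0,0,0,0,100,-0.75,-0.33,0,0,0,0,100,-0.75,-0.33,0,0,0,0,100,-0.75,-0.33,0,0,0,0,100,-0.75,-0.33,0.5,0,0,0,100,0,0,1,0,0,0,100,0,0,1,0,0,0,100,0,0,0,0,0,0,100,0,0,0,0,0,0,100]
}}

```text
t: 25.73
tool_pos: [0.4209, -0.2944, 0.1013]
orientation: [-2.281, -2.155, 0.001]
force: [1.1, -0.5, 0.5]
opening: 0.0931
gripper_force: 0.0
```

```bash
python3 - <<'E'
from h import *
tins()
go(.4243,-.2955,.016,87)
E
```

```text
w [300, 115, 4, 78, 138] [ 0.7713 -0.2042] if z.128 [ 0.7556 -0.1964]
w [202, 166, 5, 25, 44] [0.6477 0.2022] if z.128 [0.6363 0.1957]
w [235, 167, 64, 6, 187] [ 0.6965 -0.0816] if z.128 [ 0.6834 -0.0781]
w [211, 170, 17, 16, 198] [0.6532 0.1448] if z.128 [0.6417 0.1403]
w [230, 170, 18, 15, 199] [0.659  0.0602] if z.128 [0.6472 0.0587]
w [346, 172, 14, 15, 168] [ 0.6606 -0.4181] if z.128 [ 0.6488 -0.4027]
w [289, 177, 10, 6, 49] [ 0.6522 -0.1714] if z.128 [ 0.6406 -0.1647]
w [289, 187, 10, 5, 48] [ 0.6132 -0.1712] if z.128 [ 0.603  -0.1646]
w [226, 216, 38, 14, 110] [0.4545 0.0285] if z.128 [0.4499 0.0281]
w [343, 217, 25, 22, 137] [ 0.4588 -0.422 ] if z.128 [ 0.4541 -0.4065]
w [328, 234, 52, 68, 129] [ 0.2682 -0.3909] if z.128 [ 0.2703 -0.3765]
w [223, 239, 10, 11, 89] [0.3806 0.0971] if z.128 [0.3787 0.0942]
r [302, 202, 9, 9, 64] [ 0.542  -0.2225] if z.128 [ 0.5343 -0.2141]
r [169, 226, 18, 17, 237] [0.4155 0.3004] if z.128 [0.4124 0.2904]
pos [ 0.4222 -0.2954  0.1034] yaw 86.76 zax [-0.  0. -1.] shift units [-0.    0.07  2.91] turnz units -0.04
```

Call:
{"method": "apply_moves", "body": {
  "steps": [0,0.06,0.7,0,0,0,100,0,0,0.8,0,0,0,100,0,0,0.8,0,0,0,100,0,0,0.6,0,0,0,100,0,0,0,0,0,0,40,0,0,0,0,0,0,40,0,0,0,0,0,0,40,0,0,0,0,0,0,40,0,0,0,0,0,0,40,0,0,0,0,0,0,40,0,0,0,0,0,0,40],
  "grip_force": 25
}}

```text
t: 26.7
tool_pos: [0.425, -0.2966, 0.0176]
orientation: [2.281, 2.156, 0.0]
force: [-0.9, 0.8, 7.6]
opening: 0.0615
gripper_force: 25.0
```

Call:
{"method": "apply_moves", "body": {
  "steps": [0,0,-0.5,0,0,0,40,0,0,-1,0,0,0,40,0,0,-1,0,0,0,40,0,0,-1,0,0,0,40,0,0,-1,0,0,0,40,0,0,-0.8,0,0,0,40,0.49,0.46,0,0,0,0,40,0.69,0.65,0,0,0,0,40,0.69,0.65,0,0,0,0,40,0.69,0.65,0,0,0,0,40,0.69,0.65,0,0,0,0,40,0.69,0.65,0,0,0,0,40]
}}

```text
t: 27.7
tool_pos: [0.5424, -0.1828, 0.1747]
orientation: [-2.283, -2.157, 0.0]
force: [0.6, -1.2, -3.1]
opening: 0.0618
gripper_force: 25.0
```

Call:
{"method": "apply_moves", "body": {
  "steps": [0.69,0.65,0,0,0,0,40,0.69,0.65,0,0,0,0,40,0.69,0.65,0,0,0,0,40,0.69,0.65,0,0,0,0,40,0.35,0.35,0,0,0,0,40,0,0,0,0,0,0,40,0,0,0,0,0,0,40,0,0,0,0,0,0,40]
}}

```text
t: 28.37
tool_pos: [0.6348, -0.0962, 0.1743]
orientation: [-2.283, -2.157, 0.002]
force: [0.1, -0.3, -3.9]
opening: 0.0615
gripper_force: 25.0
```

```bash
python3 -c "
from h import *
go(.630,-.1023,.074,87)
print(robot.read_state()['force'],robot.read_state()['opening'])"
```

```text
pos [ 0.6348 -0.0962  0.1743] yaw 86.75 zax [-0.001 -0.    -1.   ] shift units [-0.21 -0.14  3.35] turnz units -0.04
[ 0.14023626 -0.26822283 -3.89170188] 0.061541583996454
```

Call:
{"method": "apply_moves", "body": {
  "steps": [-0.18,-0.14,0.4,0,0,0,40,0,0,0.6,0,0,0,40,0,0,0.6,0,0,0,40,0,0,0.6,0,0,0,40,0,0,0.4,0,0,0,40,0,0,0.4,0,0,0,40,0,0,0.2,0,0,0,40,0,0,0.15,0,0,0,40,0,0,0,0,0,0,40,0,0,0,0,0,0,40]
}}

```text
t: 29.2
tool_pos: [0.6316, -0.1011, 0.0751]
orientation: [2.283, 2.157, 0.001]
force: [-0.4, -0.5, -3.4]
opening: 0.0613
gripper_force: 25.0
```

Call:
{"method": "apply_moves", "body": {
  "steps": [0,0,0.06,0,0,0,40,0,0,0,0,0,0,40,0,0,0,0,0,0,100,0,0,0,0,0,0,100,0,0,0,0,0,0,100,0,0,0,0,0,0,100,0,0,0,0,0,0,100,0,0,0,0,0,0,100,0,0,-0.5,0,0,0,100,0,0,-1,0,0,0,100,0,0,-1,0,0,0,100,0,0,-1,0,0,0,100]
}}

```text
t: 30.2
tool_pos: [0.6304, -0.1008, 0.1781]
orientation: [-2.283, -2.157, 0.001]
force: [1.2, 0.6, -1.0]
opening: 0.093
gripper_force: 0.0
```

```bash
python3 - <<'E'
from h import *
tins()
go(.5136,-.3862,.18,87)
E
```

```text
w [274, 141, 33, 16, 178] [ 0.7843 -0.1538] if z.128 [ 0.7681 -0.1478]
w [211, 170, 17, 16, 197] [0.6534 0.1449] if z.128 [0.6418 0.1403]
w [230, 170, 18, 15, 199] [0.659  0.0602] if z.128 [0.6472 0.0587]
w [292, 170, 18, 59, 292] [ 0.569  -0.1986] if z.128 [ 0.5604 -0.1909]
w [346, 172, 14, 15, 166] [ 0.6609 -0.4181] if z.128 [ 0.649  -0.4027]
w [338, 206, 16, 16, 195] [ 0.5135 -0.3854] if z.128 [ 0.5069 -0.3712]
w [227, 218, 22, 11, 56] [0.4543 0.0662] if z.128 [0.4497 0.0645]
w [223, 239, 10, 10, 87] [0.381  0.0968] if z.128 [0.379 0.094]
r [303, 202, 8, 9, 57] [ 0.5421 -0.2243] if z.128 [ 0.5344 -0.2158]
r [169, 226, 18, 17, 235] [0.4151 0.3008] if z.128 [0.412  0.2907]
pos [ 0.6339 -0.1016  0.1865] yaw 86.76 zax [ 0.009 -0.002 -1.   ] shift units [-9.7  -3.47  0.2 ] turnz units -0.04
```

Call:
{"method": "apply_moves", "body": {
  "steps": [-0.75,-0.27,0,0,0,0,100,-0.75,-0.27,0,0,0,0,100,-0.75,-0.27,0,0,0,0,100,-0.75,-0.27,0,0,0,0,100,-0.75,-0.27,0,0,0,0,100,-0.75,-0.27,0,0,0,0,100,-0.75,-0.27,0,0,0,0,100,-0.75,-0.27,0,0,0,0,100,-0.75,-0.27,0,0,0,0,100,-0.75,-0.27,0,0,0,0,100,-0.75,-0.27,0,0,0,0,100,-0.75,-0.27,0,0,0,0,100]
}}

```text
t: 31.25
tool_pos: [0.5181, -0.366, 0.1773]
orientation: [2.283, 2.158, 0.0]
force: [-0.5, -0.6, 0.2]
opening: 0.0935
gripper_force: 0.0
```

Call:
{"method": "apply_moves", "body": {
  "steps": [-0.7,-0.2,0.3,0,0,0,100,0,0,1,0,0,0,100,0,0,1,0,0,0,100,0,0,0.5,0,0,0,100,0,0,0,0,0,0,100,0,0,0,0,0,0,100,0,0,0,0,0,0,100]
}}

```text
t: 31.83
tool_pos: [0.5123, -0.3862, 0.0951]
orientation: [2.282, 2.156, 0.0]
force: [-0.1, -0.3, 0.4]
opening: 0.0929
gripper_force: 0.0
```

```bash
python3 - <<'E'
from h import *
go(.5136,-.3862,.016,87)
E
```

```text
pos [ 0.5123 -0.3862  0.0951] yaw 86.76 zax [ 0.002 -0.001 -1.   ] shift units [0.01 0.04 2.64] turnz units -0.04
```

Call:
{"method": "apply_moves", "body": {
  "steps": [0,0,0.7,0,0,0,100,0,0,0.8,0,0,0,100,0,0,0.7,0,0,0,100,0,0,0.4,0,0,0,100,0,0,0,0,0,0,40,0,0,0,0,0,0,40,0,0,0,0,0,0,40,0,0,0,0,0,0,40,0,0,0,0,0,0,40,0,0,0,0,0,0,40,0,0,0,0,0,0,40],
  "grip_force": 25
}}

```text
t: 32.75
tool_pos: [0.5127, -0.3865, 0.0173]
orientation: [2.281, 2.156, 0.001]
force: [1.1, 1.0, 6.4]
opening: 0.0617
gripper_force: 25.0
```

Call:
{"method": "apply_moves", "body": {
  "steps": [0,0,-0.5,0,0,0,40,0,0,-1,0,0,0,40,0,0,-1,0,0,0,40,0,0,-1,0,0,0,40,0,0,-1,0,0,0,40,0,0,-0.8,0,0,0,40,0.49,0.13,0,0,0,0,40,0.78,0.21,0,0,0,0,40,0.78,0.21,0,0,0,0,40,0.78,0.21,0,0,0,0,40,0.78,0.21,0,0,0,0,40,0.78,0.21,0,0,0,0,40]
}}

```text
t: 33.75
tool_pos: [0.5535, -0.2538, 0.1722]
orientation: [-2.281, -2.155, 0.001]
force: [0.7, -0.4, -4.1]
opening: 0.0621
gripper_force: 25.0
```

Call:
{"method": "apply_moves", "body": {
  "steps": [0.78,0.21,0,0,0,0,40,0.78,0.21,0,0,0,0,40,0.78,0.21,0,0,0,0,40,0.78,0.21,0,0,0,0,40,0.78,0.21,0,0,0,0,40,0.78,0.21,0,0,0,0,40,0.78,0.21,0,0,0,0,40,0.78,0.21,0,0,0,0,40,0.78,0.21,0,0,0,0,40,0.78,0.21,0,0,0,0,40,0,0,0,0,0,0,40,0,0,0,0,0,0,40]
}}

```text
t: 34.75
tool_pos: [0.6294, -0.024, 0.1723]
orientation: [-2.279, -2.159, 0.003]
force: [0.3, -0.6, -3.6]
opening: 0.062
gripper_force: 25.0
```

```bash
python3 - <<'E'
from h import *
go(.6345,-.0195,.074,87)
print(robot.read_state()['force'],robot.read_state()['opening'])
E
```

```text
pos [ 0.6294 -0.024   0.1723] yaw 86.91 zax [-0.003  0.    -1.   ] shift units [0.16 0.17 3.28] turnz units -0.02
[ 0.28541458 -0.61474328 -3.61125641] 0.06196040309228108
```

Call:
{"method": "apply_moves", "body": {
  "steps": [0.15,0.16,0.3,0,0,0,40,0,0,0.6,0,0,0,40,0,0,0.6,0,0,0,40,0,0,0.6,0,0,0,40,0,0,0.4,0,0,0,40,0,0,0.4,0,0,0,40,0,0,0.2,0,0,0,40,0,0,0.15,0,0,0,40,0,0,0,0,0,0,40,0,0,0,0,0,0,40]
}}

```text
t: 35.58
tool_pos: [0.6359, -0.022, 0.0775]
orientation: [2.283, 2.157, 0.001]
force: [-0.3, -0.1, -2.5]
opening: 0.0615
gripper_force: 25.0
```

Call:
{"method": "apply_moves", "body": {
  "steps": [0,0,0.1,0,0,0,40,0,0,0.02,0,0,0,40,0,0,0,0,0,0,100,0,0,0,0,0,0,100,0,0,0,0,0,0,100,0,0,0,0,0,0,100,0,0,0,0,0,0,100,0,0,0,0,0,0,100,0,0,-0.5,0,0,0,100,0,0,-1,0,0,0,100,0,0,-1,0,0,0,100,0,0,-1,0,0,0,100]
}}

```text
t: 36.58
tool_pos: [0.6349, -0.0218, 0.1791]
orientation: [-2.283, -2.157, 0.001]
force: [0.5, -1.1, -0.2]
opening: 0.0927
gripper_force: 0.0
```

```bash
python3 - <<'E'
from h import *
print(robot.read_state()["tool_pos"])
go(.4485,.033,.18,87)
E
```

```text
[ 0.6349421  -0.0217788   0.17910119]
pos [ 0.6349 -0.0218  0.1791] yaw 86.76 zax [-0.001  0.    -1.   ] shift units [ 1.47 -6.31 -0.02] turnz units -0.04
```

Call:
{"method": "apply_moves", "body": {
  "steps": [0.18,-0.79,0,0,0,0,40,0.18,-0.79,0,0,0,0,40,0.18,-0.79,0,0,0,0,40,0.18,-0.79,0,0,0,0,40,0.18,-0.79,0,0,0,0,40,0.18,-0.79,0,0,0,0,40,0.18,-0.79,0,0,0,0,40,0.18,-0.79,0,0,0,0,40,0,0,0,0,0,0,40,0,0,0,0,0,0,40,0,0,0,0,0,0,40]
}}

```text
t: 37.5
tool_pos: [0.4494, 0.0318, 0.1789]
orientation: [2.282, 2.157, 0.002]
force: [-0.0, -0.7, 0.5]
opening: 0.0371
gripper_force: 0.0
```

```bash
python3 - <<'E'
from h import *
go(.4475,.033,.038,87)
S=eyes.read_camera("scene");T=eyes.read_camera("top")
a=cv2.resize(T[145:235,185:365,::-1],(700,350),interpolation=cv2.INTER_CUBIC)
b=cv2.resize(S[145:235,170:360,::-1],(528,250),interpolation=cv2.INTER_CUBIC)
cv2.imwrite("pics/c8.png",np.vstack([a,np.pad(b,((0,0),(0,172),(0,0)))]))
E
```

```text
pos [0.4494 0.0318 0.1789] yaw 86.76 zax [ 0.002 -0.    -1.   ] shift units [ 0.04 -0.07  4.7 ] turnz units -0.04
```

View pics/c8.png

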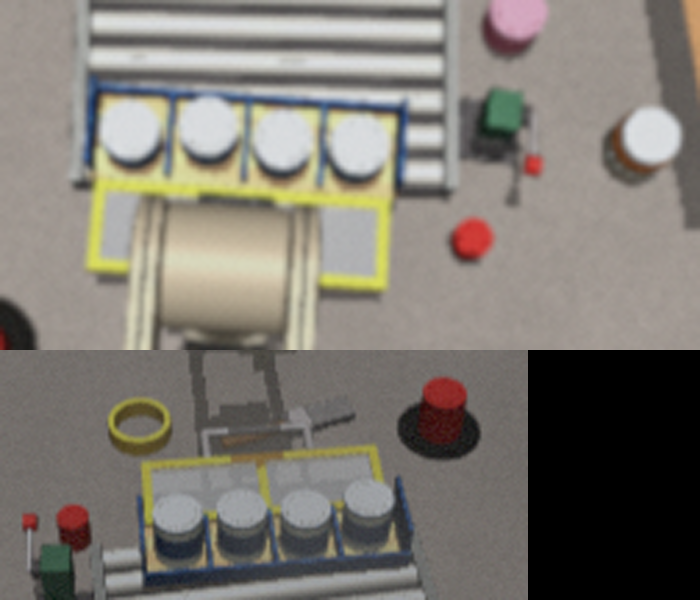

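All four tins stand in the carrier, in a row at crop y≈135, and the red tin stands on the mat. Now the gate: I grip the bar.

Call:
{"method": "apply_moves", "body": {
  "steps": [0,-0.07,0.6,0,0,0,40,0,0,0.8,0,0,0,40,0,0,0.8,0,0,0,40,0,0,0.8,0,0,0,40,0,0,0.8,0,0,0,40,0,0,0.6,0,0,0,40,0,0,0.3,0,0,0,40,0,0,0,0,0,0,0,0,0,0,0,0,0,0,0,0,0,0,0,0,0,0,0,0,0,0,0,0,0,0,0,0,0,0,0],
  "grip_force": 25
}}

```text
t: 38.6
tool_pos: [0.4497, 0.0319, 0.0394]
orientation: [2.28, 2.154, 0.007]
force: [8.3, -0.6, -5.0]
opening: 0.0112
gripper_force: 25.0
```

Call:
{"method": "apply_moves", "body": {
  "steps": [0,0,0,0,0,0,0,0,0,0,0,0,0,0]
}}

```text
t: 38.77
tool_pos: [0.4497, 0.0319, 0.0394]
orientation: [2.28, 2.154, 0.007]
force: [8.8, -1.3, -5.0]
opening: 0.0111
gripper_force: 25.0
```

Call:
{"method": "apply_moves", "body": {
  "steps": [0,0.1,-0.29,0,0,0,0,0,0.05,-0.29,0,0,0,0,0,0.07,-0.29,0,0,0,0,0,0.08,-0.28,0,0,0,0,0,0.1,-0.28,0,0,0,0,0,0.12,-0.27,0,0,0,0,0,0.13,-0.26,0,0,0,0,0,0.15,-0.26,0,0,0,0,0,0.16,-0.25,0,0,0,0,0,0.18,-0.24,0,0,0,0,0,0.19,-0.22,0,0,0,0,0,0.21,-0.21,0,0,0,0]
}}

```text
t: 39.77
tool_pos: [0.4926, 0.0299, 0.1314]
orientation: [-2.283, -2.157, -0.0]
force: [2.7, 2.6, -10.7]
opening: 0.0111
gripper_force: 25.0
```

Call:
{"method": "apply_moves", "body": {
  "steps": [0,0.22,-0.2,0,0,0,0,0,0.23,-0.18,0,0,0,0,0,0.24,-0.17,0,0,0,0,0,0.25,-0.15,0,0,0,0,0,0.26,-0.14,0,0,0,0,0,0.27,-0.12,0,0,0,0,0,0.28,-0.11,0,0,0,0,0,0.28,-0.09,0,0,0,0,0,0.29,-0.07,0,0,0,0,0,0.29,-0.05,0,0,0,0]
}}

```text
t: 40.6
tool_pos: [0.5715, 0.0251, 0.1724]
orientation: [2.283, 2.158, 0.001]
force: [-6.8, 2.5, 4.8]
opening: 0.0114
gripper_force: 25.0
```

Call:
{"method": "apply_moves", "body": {
  "steps": [0,0.29,-0.04,0,0,0,0,0,0.29,-0.02,0,0,0,0,0,0.1,0,0,0,0,0]
}}

```text
t: 40.85
tool_pos: [0.5928, 0.0237, 0.1743]
orientation: [2.282, 2.156, 0.002]
force: [-4.8, 0.8, 8.0]
opening: 0.0109
gripper_force: 25.0
```

Call:
{"method": "apply_moves", "body": {
  "steps": [0,0.1,0,0,0,0,0,0,0,0,0,0,0,0]
}}

```text
t: 41.02
tool_pos: [0.5935, 0.0237, 0.1742]
orientation: [-2.282, -2.157, 0.003]
force: [-13.5, 1.5, 11.6]
opening: 0.011
gripper_force: 25.0
```

Call:
{"method": "apply_moves", "body": {
  "steps": [0,0.1,0,0,0,0,0,0,0,0,0,0,0,0]
}}

```text
t: 41.18
tool_pos: [0.5935, 0.0237, 0.1741]
orientation: [-2.279, -2.154, 0.009]
force: [-28.5, 1.1, 21.0]
opening: 0.0112
gripper_force: 25.0
```

Call:
{"method": "apply_moves", "body": {
  "steps": [0,0,0,0,0,0,45,0,0,0,0,0,0,45,0,0,0,0,0,0,45,0,0,0,0,0,0,45,0,0,0,0,0,0,45,0,0,0,0,0,0,45,0,0,-0.5,0,0,0,45,0,0,-1,0,0,0,45,0,0,-1,0,0,0,45,0,0,-0.5,0,0,0,45,0,0,0,0,0,0,0]
}}

```text
t: 42.1
tool_pos: [0.5995, 0.0234, 0.2671]
orientation: [2.279, 2.154, 0.009]
force: [-0.4, -0.7, 0.8]
opening: 0.039
gripper_force: 0.0
```

```bash
python3 - <<'E'
from h import *
S=eyes.read_camera("scene")
cv2.imwrite("pics/c9.png",cv2.resize(S[145:235,170:330,::-1],(800,450),interpolation=cv2.INTER_CUBIC))
f=lambda p:((proj("scene",p)-[170,145]+.5)*5).round()
for h in(.586,.590,.594):
  for a in(0,.05,.1): print(h,a,[f([h-.1*np.sin(a)+.052*k,.0231+k,.056+.1*np.cos(a)]) for k in(-.158,.158)],[f([h+.052*k,.0231+k,.056]) for k in(-.158,.158)])
go(.6046,-.279,.27,87)
E
```

```text
0.586 0 [array([254., 211.]), array([707., 180.])] [array([262., 306.]), array([695., 275.])]
0.586 0.05 [array([254., 206.]), array([705., 175.])] [array([262., 306.]), array([695., 275.])]
0.586 0.1 [array([253., 201.]), array([704., 171.])] [array([262., 306.]), array([695., 275.])]
0.59 0 [array([255., 216.]), array([708., 184.])] [array([262., 310.]), array([696., 279.])]
0.59 0.05 [array([254., 210.]), array([707., 179.])] [array([262., 310.]), array([696., 279.])]
0.59 0.1 [array([254., 206.]), array([705., 175.])] [array([262., 310.]), array([696., 279.])]
0.594 0 [array([256., 220.]), array([710., 188.])] [array([263., 314.]), array([697., 283.])]
0.594 0.05 [array([255., 215.]), array([708., 183.])] [array([263., 314.]), array([697., 283.])]
0.594 0.1 [array([254., 210.]), array([706., 179.])] [array([263., 314.]), array([697., 283.])]
pos [0.5987 0.0235 0.2643] yaw 86.75 zax [ 0.005 -0.    -1.   ] shift units [-10.05   0.77  -0.19] turnz units -0.04
```

View pics/c9.png

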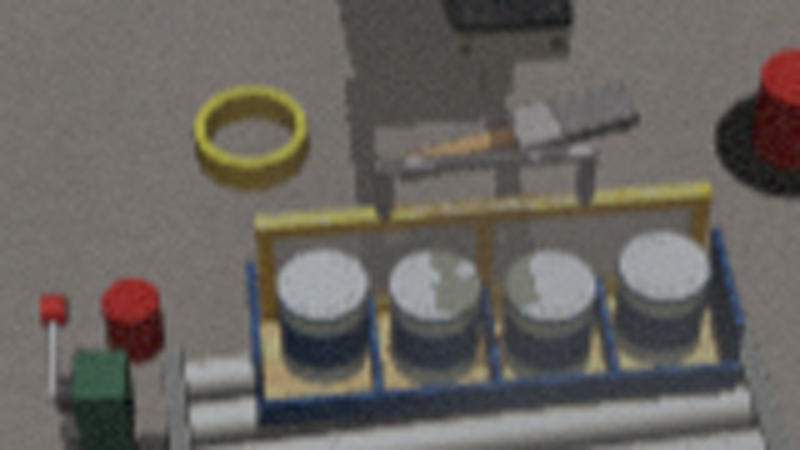

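The gate is shut: its top edge runs from (255,217) to (710,187), and it rests against the stop. Next is the roller, at (53,308).

Call:
{"method": "apply_moves", "body": {
  "steps": [-0.5,0.04,0,0,0,0,0,-0.75,0.06,0,0,0,0,0,-0.75,0.06,0,0,0,0,0,-0.75,0.06,0,0,0,0,0,-0.75,0.06,0,0,0,0,0,-0.75,0.06,0,0,0,0,0,-0.75,0.06,0,0,0,0,0,-0.75,0.06,0,0,0,0,0,-0.75,0.06,0,0,0,0,0,-0.75,0.06,0,0,0,0,0,-0.75,0.06,0,0,0,0,0,-0.75,0.06,0,0,0,0,0]
}}

```text
t: 43.15
tool_pos: [0.6025, -0.2405, 0.2592]
orientation: [-2.281, -2.156, 0.002]
force: [0.8, 0.9, 0.6]
opening: 0.0004
gripper_force: 0.0
```

Call:
{"method": "apply_moves", "body": {
  "steps": [-0.75,0.06,0,0,0,0,0,-0.5,0.06,0,0,0,0,0,0,0,0.8,0,0,0,0,0,0,1,0,0,0,0,0,0,0.9,0,0,0,0,0,0,0.8,0,0,0,0,0,0,0.5,0,0,0,0,0,0,0,0,0,0,0,0,0,0,0,0,0,0]
}}

```text
t: 43.9
tool_pos: [0.6036, -0.2765, 0.1396]
orientation: [-2.28, -2.155, 0.002]
force: [-0.1, 0.6, -0.3]
opening: 0.0005
gripper_force: 0.0
```

```bash
python3 - <<'E'
from h import *
go(.606,-.279,.078,87)
s=robot.read_state();print(s["force"],s["opening"])
S=eyes.read_camera("scene");T=eyes.read_camera("top")
a=cv2.resize(S[140:220,160:230,::-1],(525,600),interpolation=cv2.INTER_CUBIC)
cv2.imwrite("pics/c10.png",a)
E
```

```text
pos [ 0.6036 -0.2765  0.1396] yaw 86.77 zax [-0.003  0.002 -1.   ] shift units [-0.08  0.09  2.05] turnz units -0.04
[-0.06816679  0.62156749 -0.33577179] 0.0004761936266962848
```

View pics/c10.png

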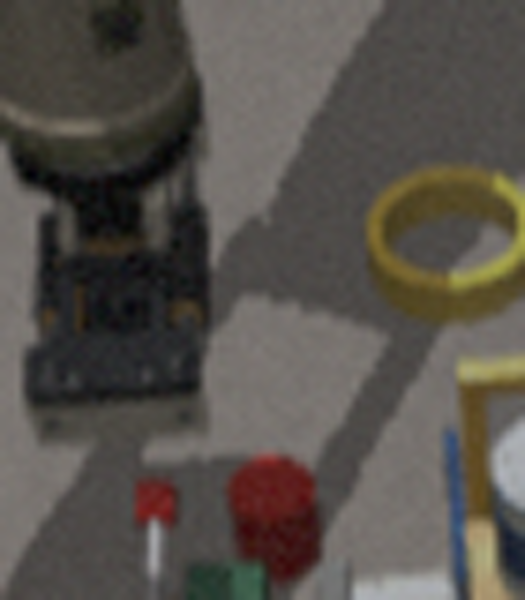

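```bash
python3 - <<'E'
from h import *
f=lambda p:((proj("scene",p)-[160,140]+.5)*7.5).round()
t=robot.read_state()["tool_pos"]
for k in(0,.022,.084,.106):print(k,f(t+[0,0,k]),f(t+[.0175,0,k]),f(t+[.094,0,k]))
print("roller",f([.6146,-.279,.121]),f([.614,-.28,.121]))
E
```

```text
0 [150. 452.] [152. 481.] [159. 612.]
0.022 [144. 419.] [146. 448.] [153. 580.]
0.084 [128. 324.] [129. 353.] [136. 485.]
0.106 [122. 289.] [123. 318.] [130. 451.]
roller [153. 499.] [151. 498.]
```

Call:
{"method": "apply_moves", "body": {
  "steps": [0.1,0.1,0.4,0,0,0,0,0,0,0.4,0,0,0,0,0,0,0.3,0,0,0,0,0,0,0.2,0,0,0,0,0,0,0.1,0,0,0,0,0,0,0,0,0,0,0]
}}

```text
t: 44.5
tool_pos: [0.607, -0.2741, 0.0983]
orientation: [-2.282, -2.156, 0.001]
force: [-2.1, 1.6, 3.2]
opening: 0.0006
gripper_force: 1.3
```

Call:
{"method": "apply_moves", "body": {
  "steps": [0,0,0.2,0,0,0,0,0,0,0.2,0,0,0,0,0,0,0.2,0,0,0,0,0,0,0.1,0,0,0,0,0,0,0,0,0,0,0,0,0,0,0,0,0,0]
}}

```text
t: 45.0
tool_pos: [0.6081, -0.2748, 0.0788]
orientation: [2.283, 2.157, -0.0]
force: [-2.0, -1.2, 2.9]
opening: 0.0004
gripper_force: 1.6
```

```bash
python3 - <<'E'
from h import *
s=robot.read_state();print(s["force"],s["tool_pos"])
S=eyes.read_camera("scene")
cv2.imwrite("pics/c11.png",cv2.resize(S[140:220,160:230,::-1],(525,600),interpolation=cv2.INTER_CUBIC))
E
```

```text
[-1.98701459 -1.22749369  2.93924186] [ 0.60806245 -0.27475387  0.07878015]
```

View pics/c11.png

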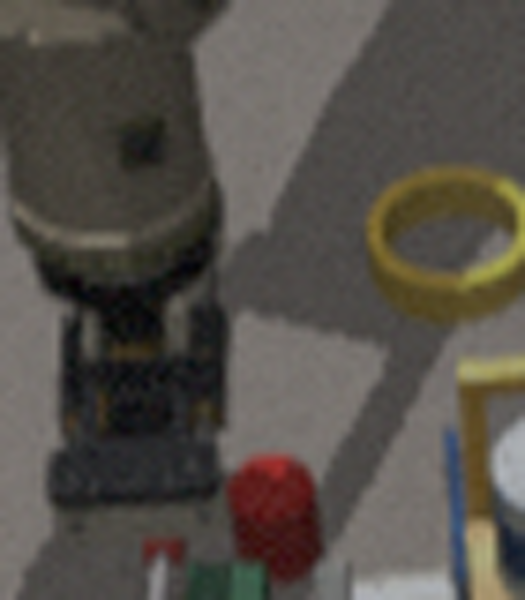

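The roller has gone from row 500 to 550 in the crop, about 33 mm down, which is past the click. I press slightly more, then let it spring back.

Call:
{"method": "apply_moves", "body": {
  "steps": [0,0,0.15,0,0,0,0,0,0,0,0,0,0,0,0,0,-0.3,0,0,0,0,0,0,-0.6,0,0,0,0,0,0,-1,0,0,0,0,0,0,-1,0,0,0,0,0,0,-1,0,0,0,0,0,0,-1,0,0,0,0,0,-0.5,-0.8,0,0,0,0,0,-1,-0.5,0,0,0,0,0,-0.5,0,0,0,0,0,0,0,0,0,0,0,0]
}}

```text
t: 46.05
tool_pos: [0.5468, -0.2714, 0.263]
orientation: [2.282, 2.155, 0.001]
force: [-0.7, 1.2, 0.3]
opening: 0.0001
gripper_force: 0.0
```

```bash
python3 - <<'E'
from h import *
S=eyes.read_camera("scene")
print(robot.read_state()["force"])
cv2.imwrite("pics/c12.png",cv2.resize(S[120:270,130:370,::-1],(800,500),interpolation=cv2.INTER_CUBIC))
E
```

```text
[-0.0089038   0.26506912  0.28459987]
```

View pics/c12.png

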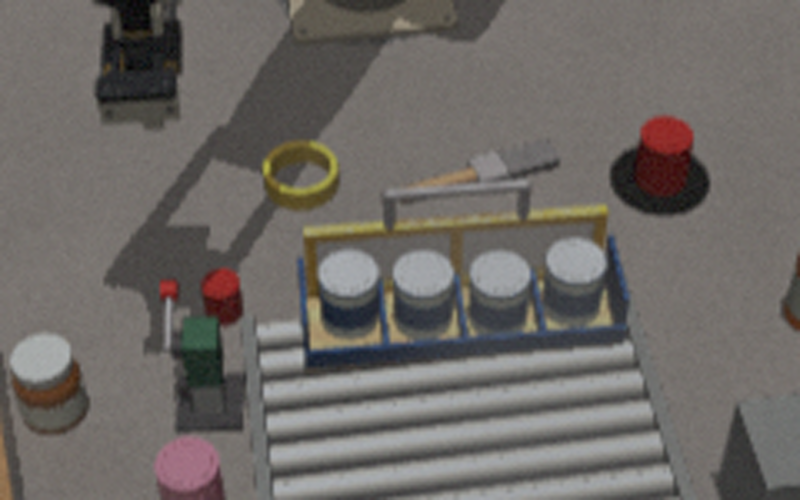

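The roller is back up at (168,290), the gate is shut, and the four tins stand in the carrier. The red tin is on the mat at (663,160), and nothing is touching the robot. I'm handing the job in.

```bash
python3 -c "
from plant import robot
print(robot.close_job())"
```

```text
the job is handed in; nothing more can be done
None
```

The job is handed in at about 46 s: red tin on the returns mat, all three waiting tins in the carrier beside the kept one, gate shut, and the limit switch pressed about 33 mm (past the 24 mm click) and sprung back; the last camera view showed all of this in place.

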